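# Load the toaster and hold its lever at the third notch

## Robot

A 6-joint arm with a two-finger parallel gripper is mounted at the origin on the work surface. World frame = base frame: x ahead of the robot, y to its left, z up, the work surface at z = 0. Lengths are in mm, angles in rad, forces in N, time in s.
With the tool pointing down it reaches from about 250 to 725 mm from the base axis. Payload 4 kg.
Tool frame: the origin (TCP) lies midway between the tips of the shut fingers; the grasp point (between the pads) lies 19 mm behind it (r.hold_point_z is the distance from the TCP to the grasp point, in mm); z points along the fingers, y is the direction in which the jaws open and shut (so a half turn about z gives the same grasp; the last joint's range is limited). The gripper opens to 85 mm and grips with 20 to 120 N. Pads are 22 mm wide; open, the fingers measure 114 mm over their backs; the gripper's body (76 mm by 85 mm) begins 54 mm behind the grasp point. The pads swing forward as they close: fully open they stand 13 mm farther back than shut.
Start: joints at [1.323, 0.241, 0.005, 1.335, 0, 1.571], TCP at [122.634, 484.727, 231.306] pointing down, gripper open.
Joint ranges: [-2.72, 2.72], [-1.05, 1.87], [-1.09, 1.28], [-1.99, 2.15], [-1.42, 1.44], [-3.14, 3.14]. Speed limits (rad/s): [2.79, 2.79, 3.14, 3.14, 3.14, 3.14].

## Interface

Orientations are given as a unit quaternion [w, x, y, z].
In Python, from bench import r gives the robot as it stands. The module is installed in compiled form; this text tells all that it offers.
- The arm moves only by the tool arm_command, never from a script. Its argument "targets" is a list of rows, each an object of numbers: "gripper": the opening, from 0 (shut) to 1 (fully open); "dx", "dy", "dz": the shift along the tool's x, y, z in mm; "roll": the turn about the tool's z in rad. In form: [{"gripper": .., "dx": .., "dy": .., "dz": .., "roll": ..}, ...]. A call has exactly 10 rows; each row shifts and turns the commanded pose from where the row before left it, along the tool's axes as they then stand; what a row does not reach is not made up. A row lasts 1/8 s, in which the tool goes at most 62.5 mm and 10.7 degrees, less where a joint would pass 70% of its speed; a pose out of reach is approached as far as the arm can. A call is refused whole if a number of a shift passes 62.5 or a number of a turn 0.188, either way. A call with a gripper value outside its range is refused whole. The fingers move at their own pace and stop on an object; "squeeze" is the grip in N (left out, the last holds). Time passes only in rows, so rows that do not move let the fingers close, or fill a call up. It gives the time, the measured TCP pose, the force and the opening at its end, in the units of the state.
- r.state(): the state, without advancing time (a new reading comes with each control period).
- r.grab_frame(name): name is "scene" or "side" or "wrist"; returns a dict with "pixels" (400x640x3 uint8, blue, green, red), "fx", "fy", "cx", "cy" (pixels), "k1" (the pictures are not rectified: a ray, as slopes to the right and down, at radius r is drawn at 1 + k1 r^2 times it, then the intrinsics apply), "rvec" (rotation vector, rad) and "tvec" (3), from world to camera coordinates, as OpenCV has them. Camera axes: x right, y down, z forward; pixel columns grow to the right and rows downward; lengths in mm; the calibration is good to about 2 mm. A picture is of the moment at which its call begins. There is no depth.
- r.close_job(): hands the job in, once; it reports no verdict.
Trained networks look in a picture, given as the dict that the camera call returned (one of the last four; its "shot" number tells which), for a name from the list of things; names that differ only in an ending like _2 or _b are one class to them, and where a whole thing is asked for, a point or a joint stands for the part that bears it (a point fixed in the world has none). Each returns a list of dicts, best first, with "score" (0 to 1); they miss things now and then, are a little off and sometimes report something else, mostly with a low value. They report only what shows in the picture. A call takes as long as a camera call. They do not tell look-alikes from the thing itself.
- r.search_frame(picture, query): "rect" ([left, top, right, bottom] in pixels, round what is visible of it).
- r.trace(picture, query): "region" (400x640 bool, what is visible of it) and "rect" ([left, top, right, bottom] in pixels, round what is visible of it).
- r.spot_point(picture, query): "location" ([row, column] in pixels: a listed point, or the origin of a listed thing).
The state is a dict: "time_s": time; "joint_pos": joint angles; "joint_vel": joint speeds; "effort": joint torques, N m; "tool_pos": TCP position; "eef_rot": TCP orientation; "contact_force": force on the tool from outside, world axes, zero at the start; "ft_torque": the same for the moment, N m; "grip_width": opening from 0.0 (shut) to 1.0 (fully open).
Only numpy, scipy, OpenCV 4.12 (cv2) and the standard library are available. Lean on these libraries where they do the work, as an engineer would, in place of code of your own. Each camera call takes 0.05 s, during which the arm holds its last target.

## Task

Take the two light wheat crispbreads from the rack one after the other and drop one into each slot of the toaster while its lever is up; leave the dark rye one in its rack and everything else on the counter where it stands. Then press the toaster's spring lever down past its first two clicks to the third, which lowers both slices, and keep holding it there with the fingers: the lever does not latch, so finish while still pressing it down.

Things in the scene. Friction and masses are not known exactly. Their poses are not given: they have to be found in the camera images.
- wheat_a_mid (a point): Light golden wheat crispbread (one of two alike), 12 mm thick (its local x), 84 mm wide (its local y), 100 mm tall (z), about 45 g, standing upright in the rack; the point is its centre, half-way up, 62 mm above the table at the start. Grip it across the 12 mm thickness near its upper edge (the upper 35 mm are best: 46 mm stay above the toaster while the lever is up). Which of the rack's three places it stands in changes. Its z axis points up.
- wheat_b_mid (a point): Light golden wheat crispbread (the other of two alike), 12 mm thick (its local x), 84 mm wide (its local y), 100 mm tall (z), about 45 g, standing upright in the rack; the point is its centre, half-way up, 62 mm above the table at the start. Grip it across the 12 mm thickness near its upper edge (the upper 35 mm are best: 46 mm stay above the toaster while the lever is up). Which of the rack's three places it stands in changes. Its z axis points up.
- rye_mid (a point): Dark brown rye crispbread, same size as the light ones, standing in the third place of the same rack; to be left there. The point is its centre.
- rack: Toast rack, fixed: wooden base 200 x 100 x 12 mm, origin under its centre. Three places 60 mm apart along its local x (at -60, 0, +60 mm), each between two wire hoops that reach 48 mm above the table; slices stand with their width along local y.
- toaster: Two-slot toaster, steel with green ends, fixed: 182 mm wide (local x), 292 mm long (local y), 174 mm tall at the ends and 170 mm between them. Origin under its centre. The slots run along local y; the lever sticks out of the +y end.
- slot_near (a point): Centre of the mouth of the slot on the toaster's -x side, 170 mm above the table. Axes as the toaster's. Slot 20 mm wide (x) and 104 mm long (y); a slice dropped in rests 54 mm below the mouth on a carriage that goes down with the lever. The slots' centres are 60 mm apart. Either slice may go into either slot.
- slot_far (a point): Centre of the mouth of the slot on the toaster's +x side; same as the other slot.
- knob_top (a point): Centre of the top face of the black lever knob, the face to press down on: 160 mm above the table with the lever up, 124 mm at the third notch. Its face is 52 mm (toaster x) by 36 mm (toaster y), 171 mm from the toaster's centre along its +y; the knob is 14 mm thick and moves only straight up and down. Axes as the toaster's.
- lever (a joint): Lever travel in m: 0 up, growing as it is pressed. Click notches at 0.012, 0.024 and 0.036; stop at 0.038. A spring always returns it to 0 when let go. Resistance rises some 3 N just after each notch and eases towards the next: 5 to 12 N on the way, 7 to 9 N to hold at the third. Marks beside it: up (white), first (yellow), second (orange), third (red).
- jam: Glass jam jar with a red cap, 60 mm across, 85 mm tall; bystander. Origin under its centre.
- mug: White mug, 76 mm across, 85 mm tall, handle on its +y side; bystander. Origin under its centre.
- shaker: Small steel salt shaker, 40 mm across, 72 mm tall; bystander. Origin under its centre.
- bowl: Glass bowl, 110 mm across, 50 mm tall; bystander. Origin under its centre.
- eggcup: Blue ceramic egg cup, 44 mm across, 60 mm tall; bystander. Origin under its centre.
Not all that is in view belongs to the job. What is shaped like the part that bears wheat_b_mid but green or turquoise is not meant.

How it is judged:
By the outcome, as a careful person would: the job done as asked, in the order asked, and still so for the second after the job is handed in, while the arm keeps its last pose, push and grip.
It also fails if it takes over 72 s, if anything falls off the work surface, if the arm or the gripper's body presses on something with over 40 N, if the wrist force passes 120 N, or if a joint passes its speed limit or range.

## Working session

There is one attempt and no reset: what is moved stays moved. The work goes in short steps, Python scripts to look and compute and a tool call to move; the robot and the scene stay as the last step left them, time stands still between calls to the robot, and variables do not carry over. Pictures are saved under pics/ and viewed, and the job is handed in when it is done.

Besides the shell and the picture viewer there is one more tool, called after ">>>" as name([rows], argument=value, ...), one row to a line, values as JSON. arm_command: Moves the arm, as the interface text tells. Its arguments: {"type":"object","properties":{"targets":{"type":"array"},"squeeze":{"type":"number"}},"required":["targets"]}

```bash
mkdir -p pics; ls; python3 - <<'E'
from bench import r
import cv2,pickle
s=r.state()
for k,v in s.items(): print(k,v)
print(r.hold_point_z)
for n in ("scene","side","wrist"):
    f=r.grab_frame(n); cv2.imwrite(f"pics/{n}0.png",f["pixels"]); pickle.dump(f,open(f"{n}0.pkl","wb"))
    print(n,{k:v for k,v in f.items() if k!="pixels"})
    for q in ("wheat_a_mid","rye_mid","slot_near","slot_far","knob_top","toaster","rack"):
        try: print(q,[(round(d["score"],2),[round(float(x)) for x in d["location"]]) for d in r.spot_point(f,q)])
        except Exception as e: print(q,e)
E
```

```text
pics
time_s 0.0
joint_pos [1.32302725e+00 2.41393888e-01 3.69697042e-03 1.33520238e+00
 8.41675302e-06 1.57081119e+00]
joint_vel [-0.00011421 -0.00075416 -0.00064928  0.00105797 -0.00051871 -0.00068911]
effort [ 6.05725818e-04 -3.72319043e+01  2.52407992e+01  1.72197801e-02
  2.05357907e-06  5.56477616e-06]
tool_pos [122.45984881 484.10479879 230.41209798]
eef_rot [-1.34098009e-04  1.23575205e-01  9.92334653e-01 -1.04290631e-03]
contact_force [ 0.17098839  0.54716699 -0.30416492]
ft_torque [ 0.03961979 -0.02054513 -0.02839421]
grip_width 1.0014712409527913
18.700000000000003
scene {'fx': 514.2102266554524, 'fy': 514.2102266554524, 'cx': 321.9584879736502, 'cy': 196.40391175987048, 'k1': -0.058450803840965196, 'rvec': array([ 0.77878829,  2.64533496, -1.05504013]), 'tvec': array([ 458.7618687 , -172.97303268, 1601.30824927]), 'shot': 1}
wheat_a_mid [(0.83, [256, 407])]
rye_mid [(0.78, [270, 361])]
slot_near [(0.79, [138, 283]), (0.64, [140, 263]), (0.55, [260, 381]), (0.49, [202, 376])]
slot_far [(0.87, [144, 262])]
knob_top [(0.67, [186, 292])]
toaster []
rack [(0.67, [261, 383]), (0
[... 253 characters left out ...]
03.60230569]), 'shot': 2}
wheat_a_mid [(0.86, [306, 338])]
rye_mid [(0.95, [281, 288])]
slot_near [(0.73, [130, 341]), (0.71, [307, 344]), (0.59, [209, 237]), (0.3, [253, 221])]
slot_far [(0.75, [120, 319]), (0.52, [207, 238])]
knob_top [(0.76, [169, 299]), (0.59, [130, 342]), (0.35, [178, 330])]
toaster [(0.88, [179, 328])]
rack [(0.68, [314, 312])]
wrist {'fx': 356.3830986482351, 'fy': 356.3830986482351, 'cx': 319.78219550232853, 'cy': 201.78226901784916, 'k1': -0.08047613630081307, 'rvec': array([-2.28536993, -1.78003528, -0.26517878]), 'tvec': array([-499.74527242,  -38.45186267,  378.81406669]), 'shot': 3}
wheat_a_mid []
rye_mid []
slot_near []
slot_far []
knob_top []
toaster []
rack []
```

View pics/scene0.png

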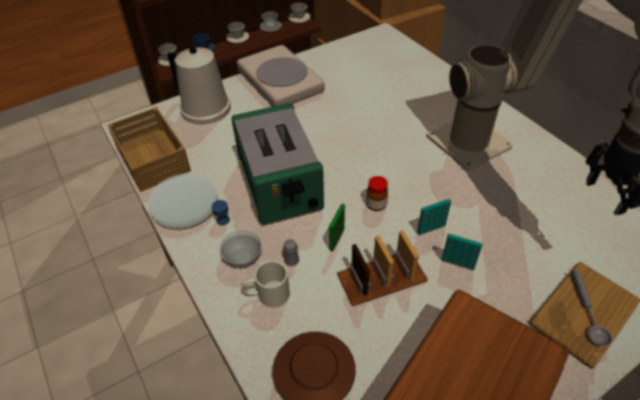

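View pics/side0.png

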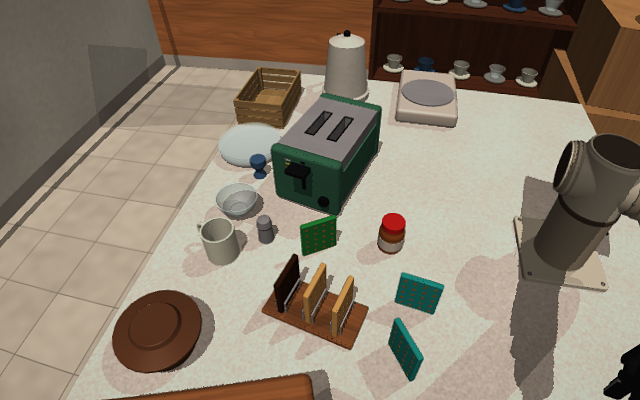

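View pics/wrist0.png

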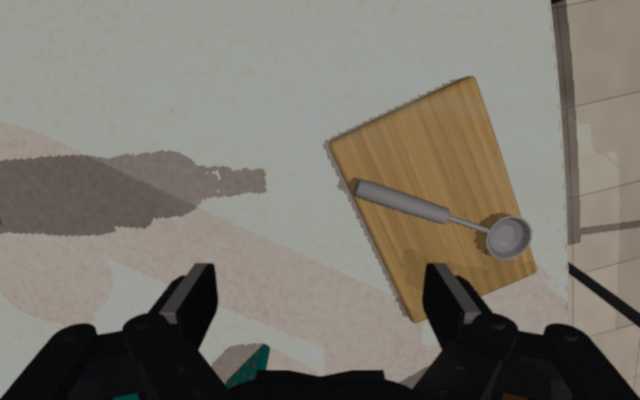

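The scene picture shows the rack with rye at about (361,270) and two light slices at (383,260) and (407,255). The look-alikes are green at (337,227) and turquoise at (434,217) and (462,252). I'll choose the two golden slices in the rack. The toaster is at about (280,160), with its lever knob at (292,186).

```bash
cat > h.py <<'E'
import numpy as np,cv2,pickle
def K(f): return np.array([[f["fx"],0,f["cx"]],[0,f["fy"],f["cy"]],[0,0,1.]])
def dist(f): return np.array([f["k1"],0,0,0,0.])
def proj(f,P): return cv2.projectPoints(np.asarray(P,float).reshape(-1,1,3),f["rvec"],f["tvec"],K(f),dist(f))[0].reshape(-1,2)
def back(f,uv,z):
    n=cv2.undistortPoints(np.array(uv,float).reshape(-1,1,2),K(f),dist(f)).reshape(-1,2)
    R=cv2.Rodrigues(f["rvec"])[0];C=-R.T@f["tvec"]
    d=np.c_[n,np.ones(len(n))]@R
    return C+d*((z-C[2])/d[:,2])[:,None]
def load(n): return pickle.load(open(n+".pkl","rb"))
def crop(f,x0,y0,x1,y1,s,name,pts=()):
    im=cv2.resize(f["pixels"][y0:y1,x0:x1],None,fx=s,fy=s,interpolation=cv2.INTER_CUBIC)
    for p in pts: cv2.circle(im,(int((p[0]-x0+.5)*s),int((p[1]-y0+.5)*s)),3,(255,0,255),1)
    cv2.imwrite("pics/"+name,im)
E
python3 - <<'E'
from h import *
for n,pts in (("scene0",dict(wheat=(407,256),rye=(361,270),sn=(263,140),sf=(283,138),knob=(292,186))),("side0",dict(wheat=(338,306),rye=(288,281),sn=(341,130),sf=(319,120),knob=(299,169)))):
    f=load(n)
    for k,p in pts.items():
        z={'wheat':62,'rye':62,'sn':170,'sf':170,'knob':160}[k]
        print(n,k,back(f,[p],z).round(0))
f=load("scene0"); crop(f,320,190,480,310,5,"c1.png"); crop(f,220,95,340,225,5,"c2.png") if 0 else crop(f,220,100,340,220,5,"c2.png")
f=load("side0"); crop(f,250,240,410,360,5,"c3.png"); crop(f,250,90,400,215,4.8,"c4.png")
E
```

```text
scene0 wheat [[475. 275.  62.]]
scene0 rye [[591. 247.  62.]]
scene0 sn [[ 614. -175.  170.]]
scene0 sf [[ 566. -153.  170.]]
scene0 knob [[631.   6. 160.]]
side0 wheat [[484. 274.  62.]]
side0 rye [[593. 238.  62.]]
side0 sn [[ 555. -145.  170.]]
side0 sf [[ 618. -178.  170.]]
side0 knob [[624.   8. 160.]]
```

View pics/c1.png

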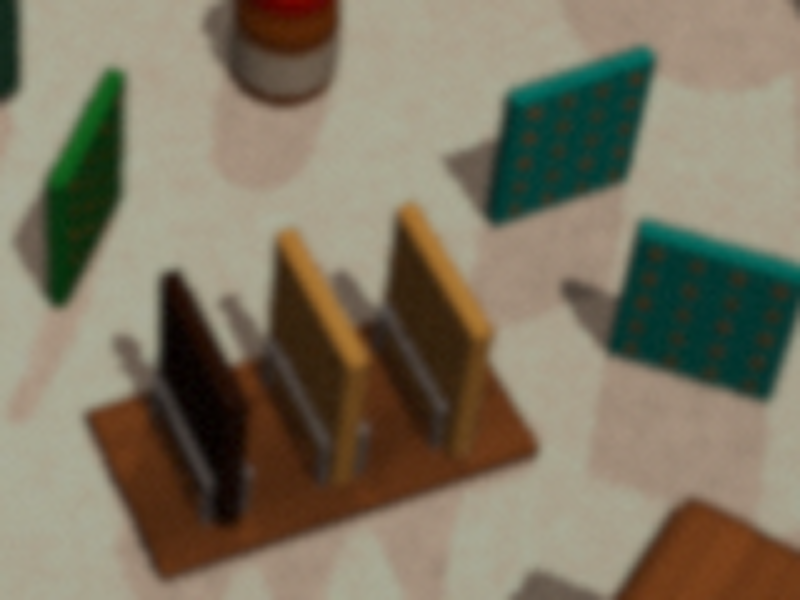

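View pics/c2.png

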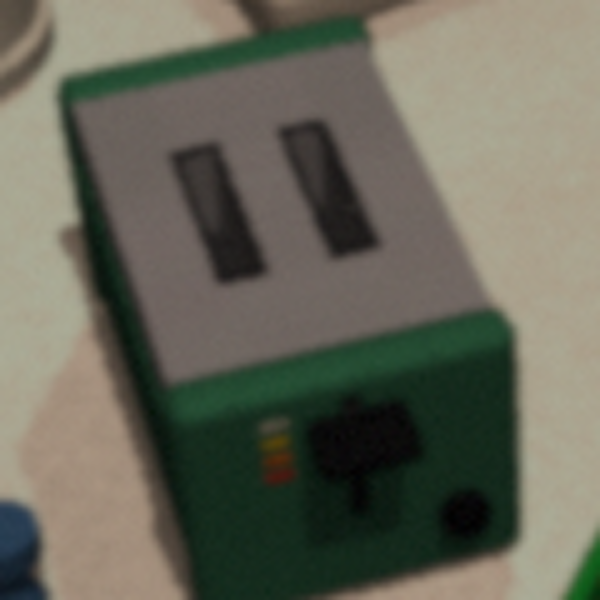

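View pics/c3.png

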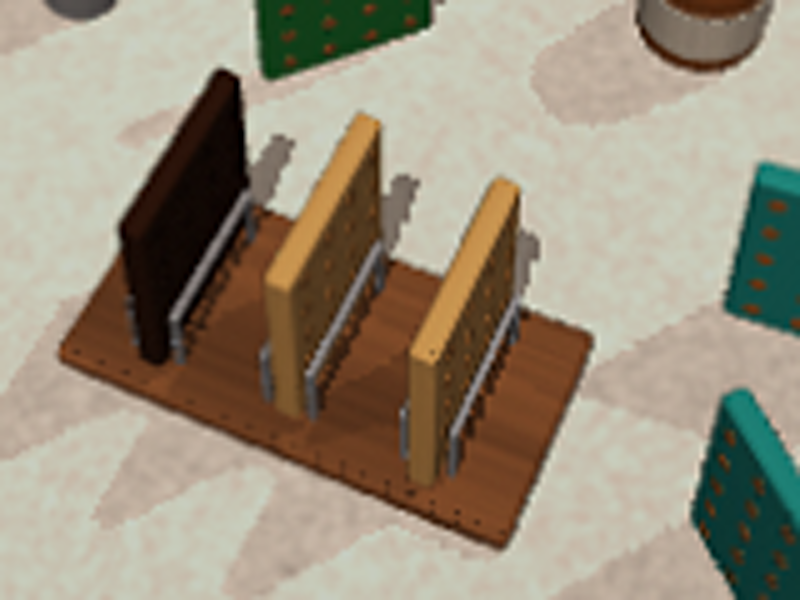

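View pics/c4.png

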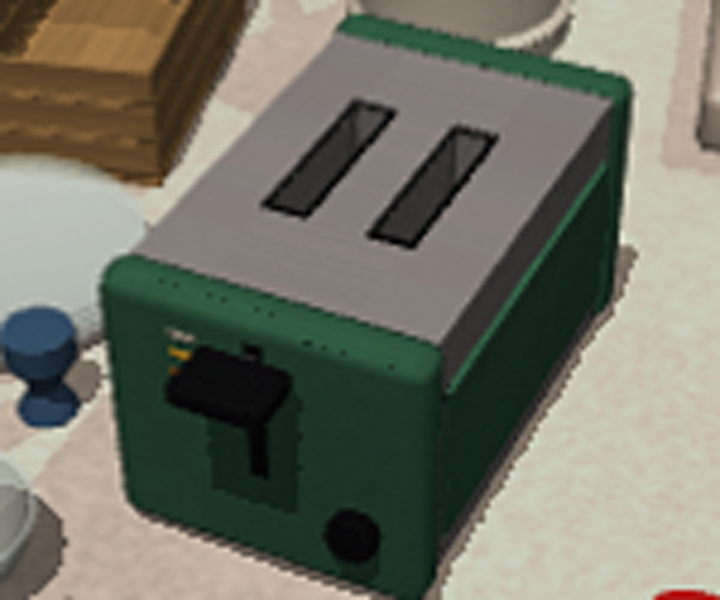

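Crops confirm it: the middle and right places hold plain golden slices, the left place holds the dark rye, and the decoys stand outside the rack. Next I'll fit poses from the corners in both views.

```bash
python3 - <<'E'
from h import *
from scipy.optimize import least_squares
fs,fd=load("scene0"),load("side0")
c1=lambda a:(np.array(a,float)+.5)/5-.5+[320,190]
c2=lambda a:(np.array(a,float)+.5)/5-.5+[220,100]
c3=lambda a:(np.array(a,float)+.5)/5-.5+[250,240]
c4=lambda a:(np.array(a,float)+.5)/4.8-.5+[250,90]
def fit(obs,x0,name,off=True):
    def W(p,L):
        c,s=np.cos(p[2]),np.sin(p[2]); L=np.array(L,float)
        return np.c_[p[0]+c*L[:,0]-s*L[:,1],p[1]+s*L[:,0]+c*L[:,1],L[:,2]]
    fun=lambda p:np.concatenate([(proj(f,W(p,L))-uv).ravel() for f,uv,L in obs])
    for sub in (obs,obs[:1],obs[1:2]):
        g=lambda p:np.concatenate([(proj(f,W(p,L))-uv).ravel() for f,uv,L in sub])
        s=least_squares(g,x0); print(name,s.x.round(3),"rms px",np.sqrt(np.mean(s.fun**2)).round(2))
        if sub is obs: best=s.x
    return best
# slice local: x thickness; rack +x?; use order front-left,front-right,back-right,back-left per image
out={}
for n,a,b,x0 in (("W_right",[(412,352),(438,362),(518,188),(497,178)],[(465,338),(490,332),(418,207),(398,207)],(480,275,-.25)),
          ("W_mid",[(265,280),(290,292),(381,124),(360,115)],[(342,365),(367,357),(298,233),(278,233)],(535,260,-.25)),
          ("rye",[(122,230),(143,243),(240,78),(218,72)],[(218,405),(243,400),(182,272),(163,277)],(591,243,-.25))):
    # image right = toward robot = world -x ; front = world +y
    L=[(6,42,112),(-6,42,112),(-6,-42,112),(6,-42,112)]
    out[n]=fit([(fs,c1(b),L),(fd,c3(a),L)],x0,n)
L=[(x,y,170) for xc in (30,-30) for x,y in ((xc+10,-52),(xc-10,-52),(xc-10,52),(xc+10,52))]
out["T"]=fit([(fs,c2([(171,153),(218,144),(268,272),(218,283),(280,127),(325,120),(380,247),(334,257)]),L),
     (fd,c4([(352,100),(396,106),(306,216),(262,208),(455,126),(498,134),(414,248),(368,237)]),L)],(590,-163,-.22),"toaster")
p=out["T"];c,s=np.cos(p[2]),np.sin(p[2])
for n,l in (("near",(-30,0)),("far",(30,0)),("knob",(0,171))): print(n,(p[0]+c*l[0]-s*l[1]).round(1),(p[1]+s*l[0]+c*l[1]).round(1))
k=[(p[0]+c*x-s*y,p[1]+s*x+c*y,160) for x,y in((-26,153),(26,153),(26,189),(-26,189),(0,171))]
o=[(p[0]+c*x-s*y,p[1]+s*x+c*y,0) for x,y in((-91,-146),(91,-146),(91,146),(-91,146))]
crop(fd,250,90,400,215,4.8,"c5.png",list(proj(fd,k))+list(proj(fd,o)))
for n,q in(("jam",85),("mug",85),("shaker",72),("eggcup",60),("bowl",50)): pass
# obstacles: tops
print("jam",back(fd,[(393,221)],85)); print("green top",back(fd,[(318,226)],100))
E
```

```text
W_right [ 4.7622e+02  2.7354e+02 -2.3100e-01] rms px 1.07
W_right [ 4.78358e+02  2.73750e+02 -2.75000e-01] rms px 0.72
W_right [ 4.75219e+02  2.73788e+02 -2.08000e-01] rms px 0.91
W_mid [ 5.33087e+02  2.55398e+02 -2.33000e-01] rms px 0.92
W_mid [ 5.34495e+02  2.54881e+02 -2.60000e-01] rms px 0.84
W_mid [ 5.32191e+02  2.56108e+02 -2.17000e-01] rms px 0.68
rye [ 5.92026e+02  2.45115e+02 -2.28000e-01] rms px 1.31
rye [ 5.94054e+02  2.43908e+02 -2.75000e-01] rms px 1.12
rye [ 5.90396e+02  2.46658e+02 -1.95000e-01] rms px 0.71
toaster [ 5.87675e+02 -1.60393e+02 -2.46000e-01] rms px 1.0
toaster [ 5.87450e+02 -1.60355e+02 -2.47000e-01] rms px 0.97
toaster [ 5.87906e+02 -1.60654e+02 -2.44000e-01] rms px 1.02
near 558.6 -153.1
far 616.8 -167.7
knob 629.2 5.5
jam [[400.6522142   54.53247481  85.        ]]
green top [[557.35097408 114.75873693 100.        ]]
```

View pics/c5.png

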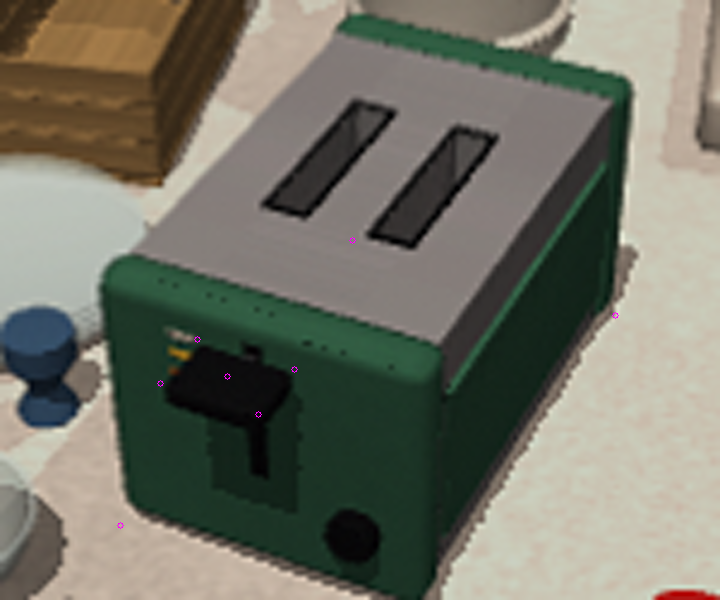

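>>> arm_command([
  {"dx": -20, "dy": -6, "gripper": 0.45},
  {"dx": -42, "dy": -12},
  {"dx": -42, "dy": -12},
  {"dx": -42, "dy": -13},
  {"dx": -42, "dy": -13},
  {"dx": -42, "dy": -13},
  {"dx": -42, "dy": -12},
  {"dx": -42, "dy": -12},
  {"dx": -42, "dy": -12},
  {"dx": -38, "dy": -12},
], squeeze=30)

```text
$.targets[0]: bad value
```

>>> arm_command([
  {"roll": 0.1},
  {"roll": 0.18},
  {"roll": 0.18},
  {"roll": 0.18},
  {"roll": 0.18},
  {"roll": 0.18},
  {"roll": 0.18},
  {"roll": 0.18},
  {"roll": 0.18},
  {"roll": 0.018},
])

```text
$.targets[0]: bad value
```

```bash
cat >> h.py <<'E'
from scipy.spatial.transform import Rotation
def pose(s):
    q=s["eef_rot"];R=Rotation.from_quat([q[1],q[2],q[3],q[0]]).as_matrix()
    return np.array(s["tool_pos"]),R
def delta(s,tgt,yang):
    p,R=pose(s); a=np.arctan2(R[1,1],R[0,1])
    print("t",round(s["time_s"],2),"pos",p.round(1),"yang",a.round(4),"zaxis",R[:,2].round(3),"grip",round(s["grip_width"],3),"F",np.round(s["contact_force"],1))
    print("  tool shift",(R.T@(np.array(tgt)-p)).round(1),"roll",(-(yang-a)).round(4))
E
python3 - <<'E'
from h import *
from bench import r
s=r.state();delta(s,(476,273.5,77),-0.235)
f=r.grab_frame("wrist");cv2.imwrite("pics/w1.png",f["pixels"]);pickle.dump(f,open("w1.pkl","wb"))
f=r.grab_frame("side");cv2.imwrite("pics/s1.png",f["pixels"])
E
```

```text
t 1.2 pos [122.7 484.7 231.3] yang 1.323 zaxis [ 0.  0. -1.] grip 0.999 F [ 0.5 -0.   0.5]
  tool shift [-394.4 -118.1  154.3] roll 1.558
```

View pics/w1.png

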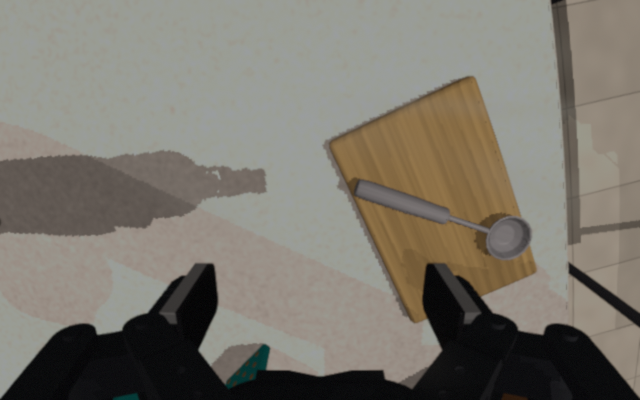

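View pics/s1.png

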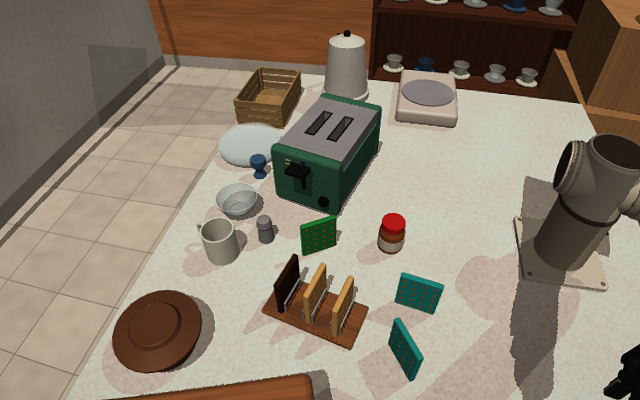

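The call was refused, so every row probably needs all the keys.

>>> arm_command([
  {"gripper": 0.45, "dx": -20, "dy": -6, "dz": 0, "roll": 0},
  {"gripper": 0.45, "dx": -42, "dy": -12, "dz": 0, "roll": 0},
  {"gripper": 0.45, "dx": -42, "dy": -12, "dz": 0, "roll": 0},
  {"gripper": 0.45, "dx": -42, "dy": -13, "dz": 0, "roll": 0},
  {"gripper": 0.45, "dx": -42, "dy": -13, "dz": 0, "roll": 0},
  {"gripper": 0.45, "dx": -42, "dy": -13, "dz": 0, "roll": 0},
  {"gripper": 0.45, "dx": -42, "dy": -13, "dz": 0, "roll": 0},
  {"gripper": 0.45, "dx": -42, "dy": -12, "dz": 0, "roll": 0},
  {"gripper": 0.45, "dx": -42, "dy": -12, "dz": 0, "roll": 0},
  {"gripper": 0.45, "dx": -38, "dy": -12, "dz": 0, "roll": 0},
], squeeze=30)

```text
time_s: 2.55
tool_pos: [477.0, 272.8, 231.3]
eef_rot: [0.0, 0.124, 0.992, 0.0]
contact_force: [0.7, -0.4, -0.1]
grip_width: 0.449
```

>>> arm_command([
  {"gripper": 0.45, "dx": 0, "dy": 0, "dz": 0, "roll": 0.1},
  {"gripper": 0.45, "dx": 0, "dy": 0, "dz": 0, "roll": 0.18},
  {"gripper": 0.45, "dx": 0, "dy": 0, "dz": 0, "roll": 0.18},
  {"gripper": 0.45, "dx": 0, "dy": 0, "dz": 0, "roll": 0.18},
  {"gripper": 0.45, "dx": 0, "dy": 0, "dz": 0, "roll": 0.18},
  {"gripper": 0.45, "dx": 0, "dy": 0, "dz": 0, "roll": 0.18},
  {"gripper": 0.45, "dx": 0, "dy": 0, "dz": 0, "roll": 0.18},
  {"gripper": 0.45, "dx": 0, "dy": 0, "dz": 0, "roll": 0.18},
  {"gripper": 0.45, "dx": 0, "dy": 0, "dz": 0, "roll": 0.18},
  {"gripper": 0.45, "dx": 0, "dy": 0, "dz": 0, "roll": 0.018},
])

```text
time_s: 3.8
tool_pos: [475.7, 273.7, 231.3]
eef_rot: [0.0, 0.785, 0.62, -0.0]
contact_force: [-0.2, 0.1, 0.5]
grip_width: 0.449
```

```bash
python3 - <<'E'
from h import *
from bench import r
s=r.state();delta(s,(476,273.5,77),-0.235);print(s["joint_pos"])
f=r.grab_frame("wrist");cv2.imwrite("pics/w2.png",f["pixels"]);pickle.dump(f,open("w2.pkl","wb"))
f=r.grab_frame("side");cv2.imwrite("pics/s2.png",f["pixels"])
E
```

```text
t 3.8 pos [475.7 273.7 231.3] yang -0.2338 zaxis [-0. -0. -1.] grip 0.449 F [-0.2  0.1  0.5]
  tool shift [-1.000e-01  4.000e-01  1.543e+02] roll 0.0012
[ 5.22152545e-01  3.38129655e-01  1.38132392e-01  1.37087143e+00
 -2.50156607e-05  2.32679243e+00]
```

View pics/w2.png

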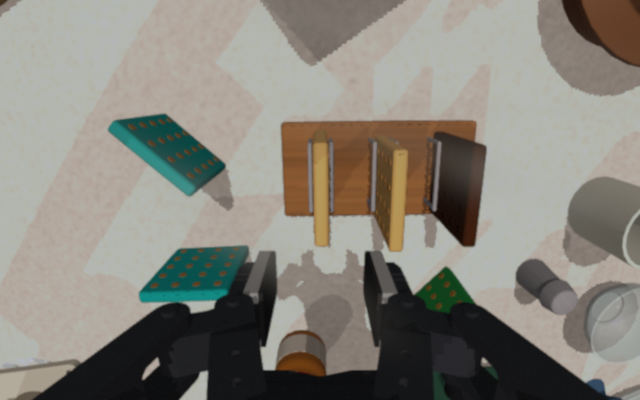

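View pics/s2.png

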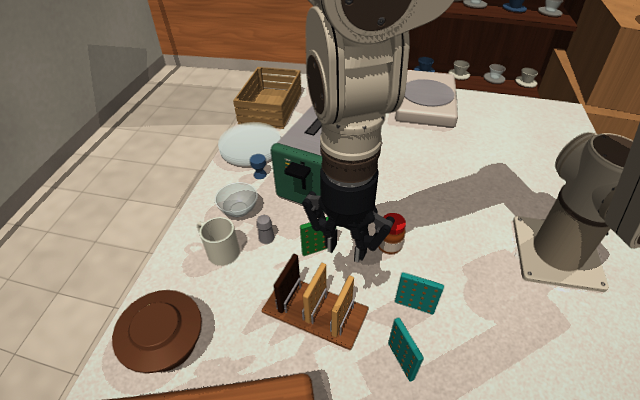

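Wrist picture: the target slice runs vertically at column 321, from row 140 to 245, centred between the fingers. I'll check the fit against this view.

```bash
python3 - <<'E'
from h import *
f=load("w2")
def sl(x,y,a):
    c,s=np.cos(a),np.sin(a)
    return [(x+c*u-s*v,y+s*u+c*v,112) for u,v in ((6,42),(-6,42),(-6,-42),(6,-42))]
P=sl(476.2,273.5,-.235)+sl(533.1,255.4,-.235)
print(proj(f,P).round(1))
crop(f,270,110,430,260,4,"c6.png",proj(f,P))
for uv in ((321.5,245),(319,134),(397.5,249),(396,150)): print(back(f,[uv],112).round(1))
E
```

```text
[[328.2 139.3]
 [311.8 139.3]
 [312.3 245.3]
 [327.3 245.3]
 [408.9 145.7]
 [392.7 145.6]
 [386.4 250.3]
 [401.2 250.2]]
[[467.8 232.6 112. ]]
[[486.2 318.3 112. ]]
[[526.4 214.9 112. ]]
[[538.8 293.9 112. ]]
```

View pics/c6.png

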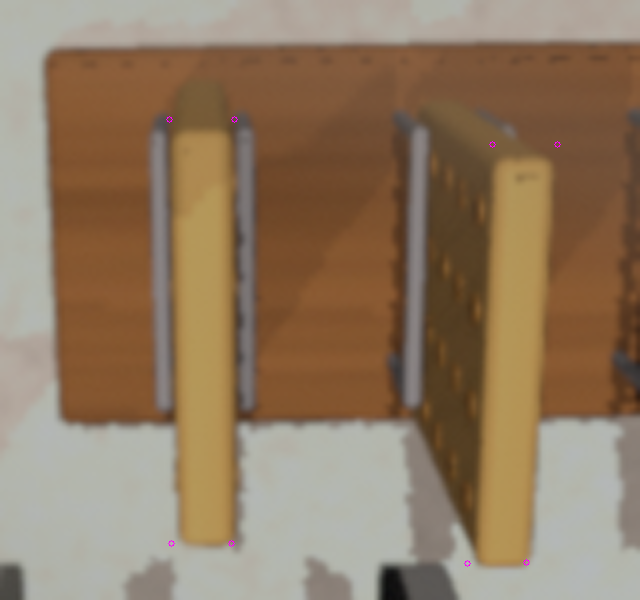

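>>> arm_command([
  {"gripper": 0.45, "dx": 0, "dy": 1, "dz": 10, "roll": -0.014},
  {"gripper": 0.45, "dx": 0, "dy": 0, "dz": 20, "roll": 0},
  {"gripper": 0.45, "dx": 0, "dy": 0, "dz": 25, "roll": 0},
  {"gripper": 0.45, "dx": 0, "dy": 0, "dz": 25, "roll": 0},
  {"gripper": 0.45, "dx": 0, "dy": 0, "dz": 22, "roll": 0},
  {"gripper": 0.45, "dx": 0, "dy": 0, "dz": 18, "roll": 0},
  {"gripper": 0.45, "dx": 0, "dy": 0, "dz": 14, "roll": 0},
  {"gripper": 0.45, "dx": 0, "dy": 0, "dz": 10, "roll": 0},
  {"gripper": 0.45, "dx": 0, "dy": 0, "dz": 8, "roll": 0},
  {"gripper": 0.45, "dx": 0, "dy": 0, "dz": 2, "roll": 0},
])

```text
time_s: 5.15
tool_pos: [476.5, 273.4, 76.9]
eef_rot: [-0.0, 0.781, 0.625, -0.0]
contact_force: [-0.1, 0.7, 0.4]
grip_width: 0.45
```

```bash
python3 - <<'E'
from h import *
from bench import r
s=r.state();delta(s,(476,273.5,77),-0.22)
a=r.grab_frame("wrist");b=r.grab_frame("side")
cv2.imwrite("pics/w3.png",np.hstack([cv2.resize(a["pixels"],(400,250)),cv2.resize(b["pixels"][150:400,200:600],(400,250))]))
E
```

```text
t 5.15 pos [476.5 273.4  76.9] yang -0.2208 zaxis [-0. -0. -1.] grip 0.45 F [-0.1  0.7  0.4]
  tool shift [-0.  -0.5 -0.1] roll -0.0008
```

View pics/w3.png

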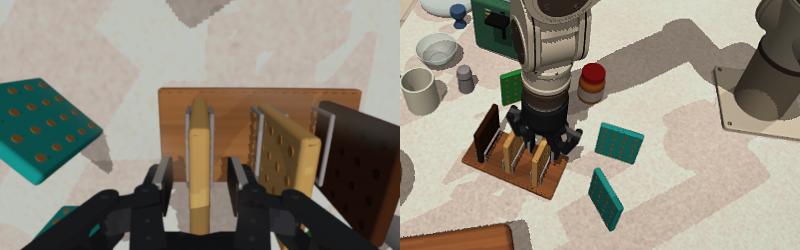

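The fingers straddle the right wheat slice (wrist view, column ~200) and are clear of the middle one. Closing now.

>>> arm_command([
  {"gripper": 0.05, "dx": 0, "dy": 0, "dz": 0, "roll": 0},
  {"gripper": 0.05, "dx": 0, "dy": 0, "dz": 0, "roll": 0},
  {"gripper": 0.05, "dx": 0, "dy": 0, "dz": 0, "roll": 0},
  {"gripper": 0.05, "dx": 0, "dy": 0, "dz": 0, "roll": 0},
  {"gripper": 0.05, "dx": 0, "dy": 0, "dz": 0, "roll": 0},
  {"gripper": 0.05, "dx": 0, "dy": 0, "dz": 0, "roll": 0},
  {"gripper": 0.05, "dx": 0, "dy": 0, "dz": -5, "roll": 0},
  {"gripper": 0.05, "dx": 0, "dy": 0, "dz": -10, "roll": 0},
  {"gripper": 0.05, "dx": 0, "dy": 0, "dz": -10, "roll": 0},
  {"gripper": 0.05, "dx": 0, "dy": 0, "dz": -10, "roll": 0},
], squeeze=30)

```text
time_s: 6.5
tool_pos: [476.7, 273.5, 113.1]
eef_rot: [0.0, 0.781, 0.625, 0.0]
contact_force: [-0.4, 0.5, -0.1]
grip_width: 0.135
```

```bash
python3 - <<'E'
from h import *
from bench import r
s=r.state();delta(s,(476,273.5,300),-0.22)
a=r.grab_frame("wrist");b=r.grab_frame("side")
cv2.imwrite("pics/w4.png",np.hstack([cv2.resize(a["pixels"],(400,250)),cv2.resize(b["pixels"][150:400,200:600],(400,250))]))
E
```

```text
t 6.5 pos [476.7 273.5 113.1] yang -0.221 zaxis [ 0.  0. -1.] grip 0.135 F [-0.4  0.5 -0.1]
  tool shift [-1.000e-01 -7.000e-01 -1.869e+02] roll -0.001
```

View pics/w4.png

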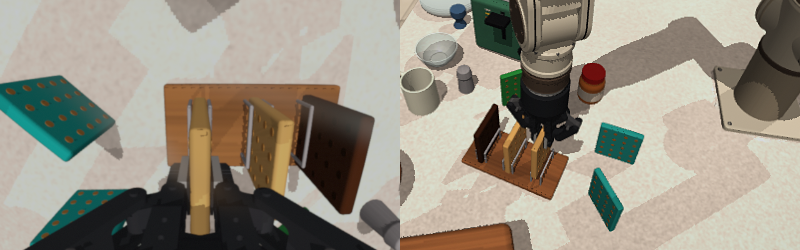

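>>> arm_command([
  {"gripper": 0.05, "dx": 0, "dy": 0, "dz": -15, "roll": 0},
  {"gripper": 0.05, "dx": 0, "dy": 0, "dz": -20, "roll": 0},
  {"gripper": 0.05, "dx": 0, "dy": 0, "dz": -20, "roll": 0},
  {"gripper": 0.05, "dx": 0, "dy": 0, "dz": -20, "roll": 0},
  {"gripper": 0.05, "dx": 0, "dy": 0, "dz": -20, "roll": 0},
  {"gripper": 0.05, "dx": 0, "dy": 0, "dz": -20, "roll": 0},
  {"gripper": 0.05, "dx": 0, "dy": 0, "dz": -20, "roll": 0},
  {"gripper": 0.05, "dx": 0, "dy": 0, "dz": -20, "roll": 0},
  {"gripper": 0.05, "dx": 0, "dy": 0, "dz": -15, "roll": 0},
  {"gripper": 0.05, "dx": 0, "dy": 0, "dz": -10, "roll": 0.025},
])

```text
time_s: 7.85
tool_pos: [476.7, 273.5, 293.7]
eef_rot: [0.0, 0.789, 0.614, 0.001]
contact_force: [0.5, 0.4, -0.8]
grip_width: 0.135
```

>>> arm_command([
  {"gripper": 0.05, "dx": -10, "dy": 6, "dz": 0, "roll": 0},
  {"gripper": 0.05, "dx": -22, "dy": 12, "dz": 0, "roll": 0},
  {"gripper": 0.05, "dx": -26, "dy": 15, "dz": 0, "roll": 0},
  {"gripper": 0.05, "dx": -26, "dy": 15, "dz": 0, "roll": 0},
  {"gripper": 0.05, "dx": -26, "dy": 15, "dz": 0, "roll": 0},
  {"gripper": 0.05, "dx": -26, "dy": 15, "dz": 0, "roll": 0},
  {"gripper": 0.05, "dx": -26, "dy": 15, "dz": 0, "roll": 0},
  {"gripper": 0.05, "dx": -26, "dy": 15, "dz": 0, "roll": 0},
  {"gripper": 0.05, "dx": -26, "dy": 15, "dz": 0, "roll": 0},
  {"gripper": 0.05, "dx": -26, "dy": 15, "dz": 0, "roll": 0},
])

```text
time_s: 9.1
tool_pos: [551.6, 5.3, 291.4]
eef_rot: [-0.0, 0.789, 0.615, -0.001]
contact_force: [-0.2, -0.0, -0.1]
grip_width: 0.136
```

```bash
python3 - <<'E'
from h import *
from bench import r
s=r.state();delta(s,(616.8,-167.7,290),-0.246)
E
```

```text
t 9.1 pos [551.6   5.3 291.4] yang -0.2466 zaxis [-0.002 -0.    -1.   ] grip 0.136 F [-0.2 -0.  -0.1]
  tool shift [-151.9  105.4    1.4] roll -0.0006
```

>>> arm_command([
  {"gripper": 0.05, "dx": -20, "dy": 14, "dz": 0, "roll": 0},
  {"gripper": 0.05, "dx": -22, "dy": 15, "dz": 0, "roll": 0},
  {"gripper": 0.05, "dx": -22, "dy": 15, "dz": 0, "roll": 0},
  {"gripper": 0.05, "dx": -22, "dy": 15, "dz": 0, "roll": 0},
  {"gripper": 0.05, "dx": -22, "dy": 15, "dz": 0, "roll": 0},
  {"gripper": 0.05, "dx": -20, "dy": 14, "dz": 0, "roll": 0},
  {"gripper": 0.05, "dx": -14, "dy": 10, "dz": 0, "roll": 0},
  {"gripper": 0.05, "dx": -9, "dy": 6, "dz": 0, "roll": 0},
  {"gripper": 0.05, "dx": 0, "dy": 0, "dz": 0, "roll": 0},
  {"gripper": 0.05, "dx": 0, "dy": 0, "dz": 0, "roll": 0},
])

```text
time_s: 10.35
tool_pos: [615.8, -164.3, 292.2]
eef_rot: [-0.0, 0.788, 0.615, -0.0]
contact_force: [0.4, -0.1, -0.3]
grip_width: 0.137
```

```bash
python3 - <<'E'
from h import *
from bench import r
s=r.state();delta(s,(616.8,-167.7,290),-0.246);print(s["joint_pos"])
a=r.grab_frame("wrist");b=r.grab_frame("side");c=r.grab_frame("scene")
for n,f in (("w5",a),("s5",b),("c5",c)): pickle.dump(f,open(n+".pkl","wb")); cv2.imwrite(f"pics/{n}f.png",f["pixels"])
crop(b,220,60,420,210,4,"s5.png");
E
```

```text
t 10.35 pos [ 615.8 -164.3  292.2] yang -0.2457 zaxis [-0.001  0.    -1.   ] grip 0.137 F [ 0.4 -0.1 -0.3]
  tool shift [-3.1  1.8  2.2] roll 0.0003
[-2.60810094e-01  5.24966652e-01  5.80013484e-01  1.62645898e+00
  2.19242128e-04  1.55564667e+00]
```

View pics/w5f.png

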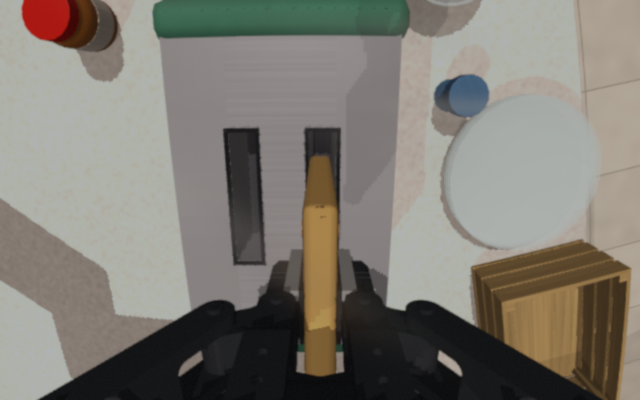

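View pics/s5.png

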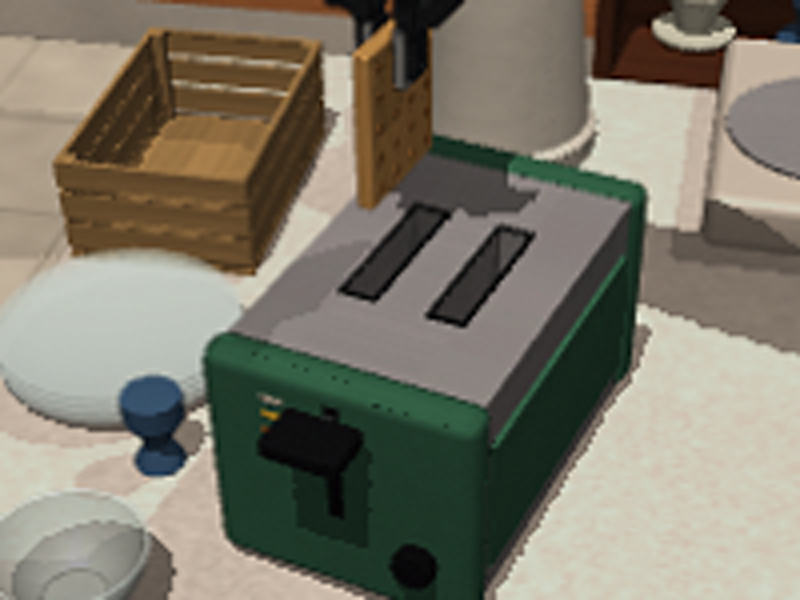

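View pics/c5f.png

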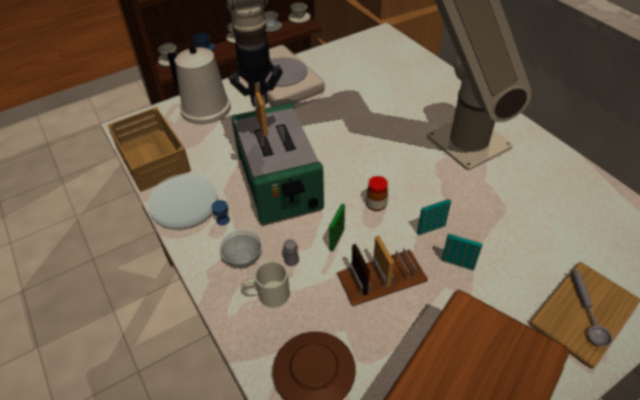

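```bash
python3 - <<'E'
from h import *
a=load("w5");b=load("s5");crop(a,210,110,360,280,3.5,"c7.png")
p=(587.7,-160.4,-.246);c,s=np.cos(p[2]),np.sin(p[2])
L=[(p[0]+c*x-s*y,p[1]+s*x+c*y,170) for xc in (-30,30) for x,y in ((xc+10,-52),(xc-10,-52),(xc-10,52),(xc+10,52))]
crop(a,210,110,360,280,3.5,"c7.png",proj(a,L))
crop(b,270,60,400,160,6,"c8.png",proj(b,L))
E
```

```text
(no output)
```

View pics/c7.png

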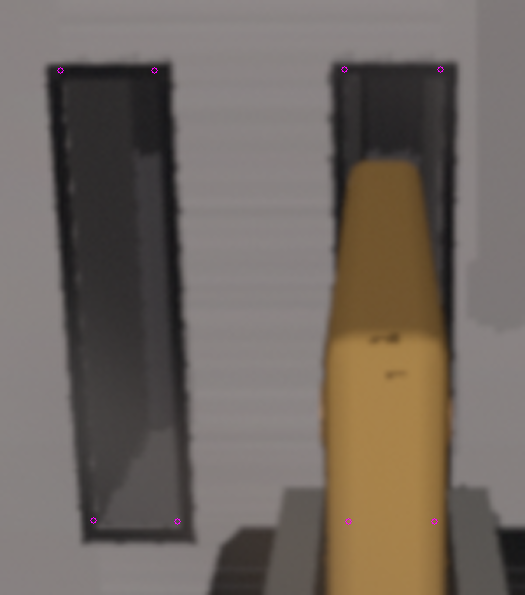

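View pics/c8.png

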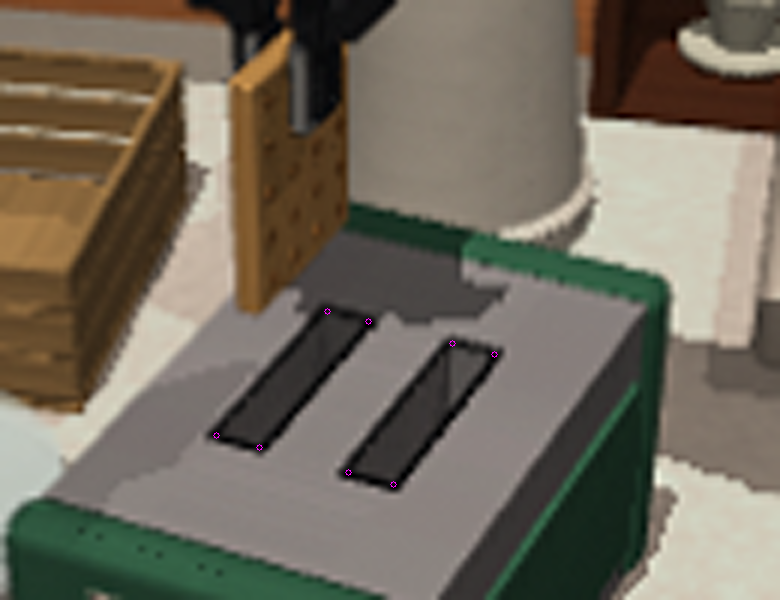

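>>> arm_command([
  {"gripper": 0.05, "dx": -4, "dy": 2.4, "dz": 0, "roll": 0},
  {"gripper": 0.05, "dx": 0, "dy": 0, "dz": 5, "roll": 0},
  {"gripper": 0.05, "dx": 0, "dy": 0, "dz": 8, "roll": 0},
  {"gripper": 0.05, "dx": 0, "dy": 0, "dz": 8, "roll": 0},
  {"gripper": 0.05, "dx": 0, "dy": 0, "dz": 8, "roll": 0},
  {"gripper": 0.05, "dx": 0, "dy": 0, "dz": 8, "roll": 0},
  {"gripper": 0.05, "dx": 0, "dy": 0, "dz": 7, "roll": 0},
  {"gripper": 0.05, "dx": 0, "dy": 0, "dz": 6, "roll": 0},
  {"gripper": 0.05, "dx": 0, "dy": 0, "dz": 0, "roll": 0},
  {"gripper": 0.05, "dx": 0, "dy": 0, "dz": 0, "roll": 0},
])

```text
time_s: 11.75
tool_pos: [617.6, -169.2, 242.6]
eef_rot: [0.0, 0.789, 0.615, 0.0]
contact_force: [-0.2, -0.1, -0.2]
grip_width: 0.136
```

```bash
python3 - <<'E'
from h import *
from bench import r
s=r.state();delta(s,(617.1,-168.8,183),-0.246)
b=r.grab_frame("side");a=r.grab_frame("wrist")
crop(b,270,60,400,160,6,"c9.png"); crop(a,200,80,400,280,2.5,"c10.png")
E
```

```text
t 11.75 pos [ 617.6 -169.2  242.6] yang -0.246 zaxis [ 0.001 -0.    -1.   ] grip 0.136 F [-0.2 -0.1 -0.2]
  tool shift [ 0.3 -0.7 59.6] roll 0.0
```

View pics/c9.png

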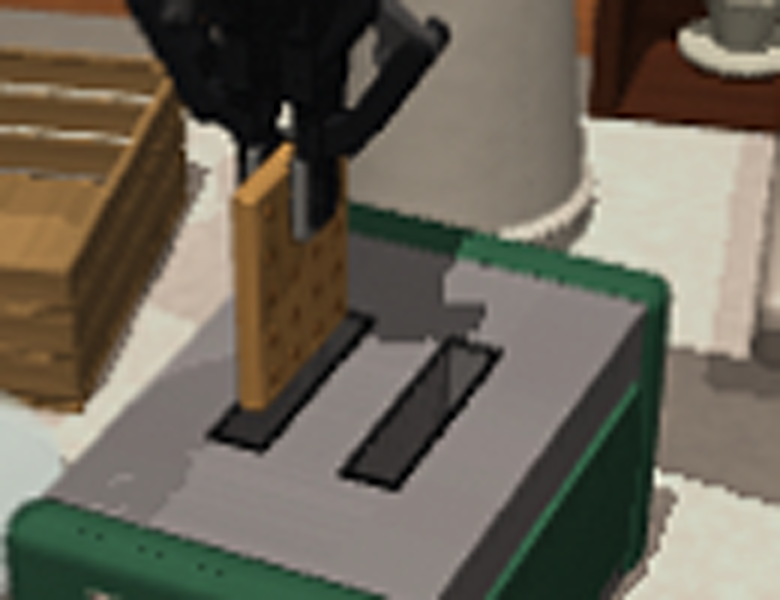

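View pics/c10.png

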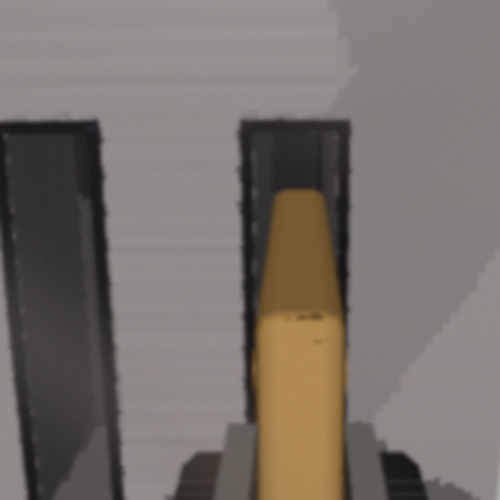

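>>> arm_command([
  {"gripper": 0.05, "dx": 1, "dy": -0.7, "dz": 0, "roll": 0},
  {"gripper": 0.05, "dx": 0, "dy": 0, "dz": 6, "roll": 0},
  {"gripper": 0.05, "dx": 0, "dy": 0, "dz": 7, "roll": 0},
  {"gripper": 0.05, "dx": 0, "dy": 0, "dz": 7, "roll": 0},
  {"gripper": 0.05, "dx": 0, "dy": 0, "dz": 7, "roll": 0},
  {"gripper": 0.05, "dx": 0, "dy": 0, "dz": 7, "roll": 0},
  {"gripper": 0.05, "dx": 0, "dy": 0, "dz": 7, "roll": 0},
  {"gripper": 0.05, "dx": 0, "dy": 0, "dz": 7, "roll": 0},
  {"gripper": 0.05, "dx": 0, "dy": 0, "dz": 4, "roll": 0},
  {"gripper": 0.05, "dx": 0, "dy": 0, "dz": 0, "roll": 0},
])

```text
time_s: 13.1
tool_pos: [616.8, -168.0, 189.9]
eef_rot: [-0.0, 0.789, 0.615, -0.0]
contact_force: [0.9, -1.0, -1.1]
grip_width: 0.137
```

```bash
python3 - <<'E'
from h import *
from bench import r
s=r.state();delta(s,(617.1,-168.8,183),-0.246)
b=r.grab_frame("side");a=r.grab_frame("wrist")
crop(b,270,60,400,160,6,"c11.png"); crop(a,200,80,400,280,2.5,"c12.png")
E
```

```text
t 13.1 pos [ 616.8 -168.   189.9] yang -0.246 zaxis [-0.001  0.    -1.   ] grip 0.137 F [ 0.9 -1.  -1.1]
  tool shift [-0.7  0.5  6.9] roll -0.0
```

View pics/c11.png

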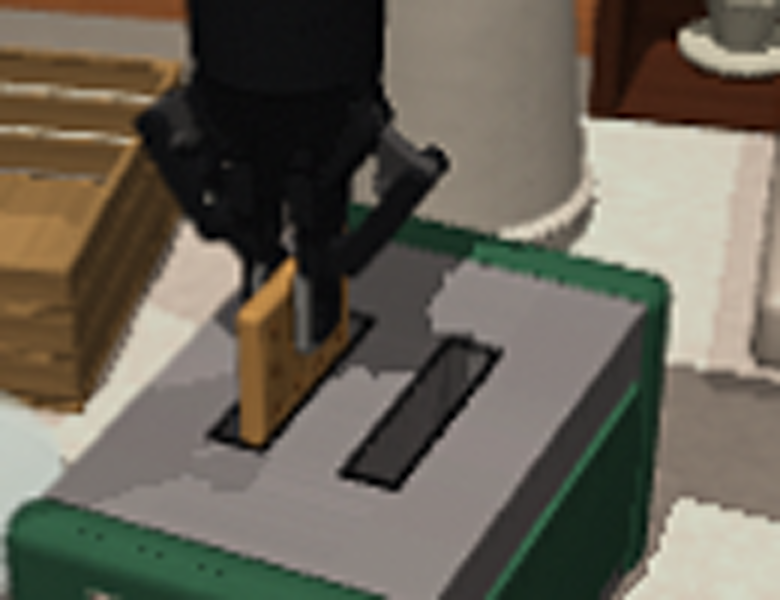

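>>> arm_command([
  {"gripper": 0.05, "dx": 0, "dy": 0, "dz": 3, "roll": 0},
  {"gripper": 0.05, "dx": 0, "dy": 0, "dz": 2, "roll": 0},
  {"gripper": 0.35, "dx": 0, "dy": 0, "dz": 0, "roll": 0},
  {"gripper": 0.35, "dx": 0, "dy": 0, "dz": 0, "roll": 0},
  {"gripper": 0.35, "dx": 0, "dy": 0, "dz": 0, "roll": 0},
  {"gripper": 0.35, "dx": 0, "dy": 0, "dz": 0, "roll": 0},
  {"gripper": 0.35, "dx": 0, "dy": 0, "dz": -10, "roll": 0},
  {"gripper": 0.35, "dx": 0, "dy": 0, "dz": -20, "roll": 0},
  {"gripper": 0.35, "dx": 0, "dy": 0, "dz": -25, "roll": 0},
  {"gripper": 0.35, "dx": 0, "dy": 0, "dz": -25, "roll": 0},
])

```text
time_s: 14.45
tool_pos: [617.1, -168.0, 266.9]
eef_rot: [0.0, 0.789, 0.615, 0.0]
contact_force: [0.3, -0.1, -0.8]
grip_width: 0.351
```

```bash
python3 - <<'E'
from h import *
from bench import r
s=r.state();delta(s,(533.7,255.4,270),-0.22)
b=r.grab_frame("side");a=r.grab_frame("wrist")
crop(b,270,60,400,160,6,"c13.png"); crop(a,200,80,400,280,2.5,"c14.png")
E
```

```text
t 14.45 pos [ 617.1 -168.   266.9] yang -0.246 zaxis [ 0.001 -0.    -1.   ] grip 0.351 F [ 0.3 -0.1 -0.8]
  tool shift [ 390.4 -184.    -3.2] roll -0.026
```

View pics/c13.png

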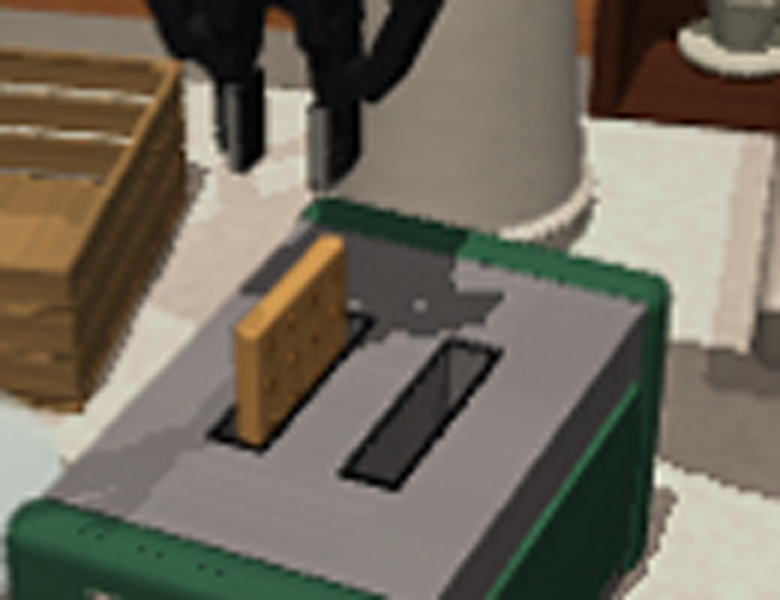

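The first slice stands upright in the far slot, front edge at (250,440) in the crop. Going back for the middle one.

>>> arm_command([
  {"gripper": 0.4, "dx": 25, "dy": -12, "dz": 0, "roll": 0},
  {"gripper": 0.4, "dx": 42, "dy": -20, "dz": 0, "roll": 0},
  {"gripper": 0.4, "dx": 42, "dy": -20, "dz": 0, "roll": 0},
  {"gripper": 0.4, "dx": 42, "dy": -20, "dz": 0, "roll": 0},
  {"gripper": 0.4, "dx": 42, "dy": -20, "dz": 0, "roll": 0},
  {"gripper": 0.4, "dx": 42, "dy": -20, "dz": 0, "roll": 0},
  {"gripper": 0.4, "dx": 42, "dy": -20, "dz": 0, "roll": 0},
  {"gripper": 0.4, "dx": 42, "dy": -20, "dz": 0, "roll": 0},
  {"gripper": 0.4, "dx": 42, "dy": -20, "dz": 0, "roll": 0},
  {"gripper": 0.4, "dx": 29, "dy": -12, "dz": 0, "roll": 0},
])

```text
time_s: 15.8
tool_pos: [532.5, 257.0, 264.5]
eef_rot: [-0.0, 0.788, 0.616, -0.0]
contact_force: [0.5, -0.7, 0.3]
grip_width: 0.4
```

>>> arm_command([
  {"gripper": 0.4, "dx": 0, "dy": 0, "dz": 10, "roll": -0.02},
  {"gripper": 0.4, "dx": 0, "dy": 0, "dz": 15, "roll": 0},
  {"gripper": 0.4, "dx": 0, "dy": 0, "dz": 15, "roll": 0},
  {"gripper": 0.4, "dx": 0, "dy": 0, "dz": 10, "roll": 0},
  {"gripper": 0.4, "dx": 0, "dy": 0, "dz": 0, "roll": 0},
  {"gripper": 0.4, "dx": 0, "dy": 0, "dz": 0, "roll": 0},
  {"gripper": 0.4, "dx": 0, "dy": 0, "dz": 0, "roll": 0},
  {"gripper": 0.4, "dx": 0, "dy": 0, "dz": 0, "roll": 0},
  {"gripper": 0.4, "dx": 0, "dy": 0, "dz": 0, "roll": 0},
  {"gripper": 0.4, "dx": 0, "dy": 0, "dz": 0, "roll": 0},
])

```text
time_s: 17.05
tool_pos: [533.6, 255.1, 215.4]
eef_rot: [0.0, 0.782, 0.623, 0.0]
contact_force: [-0.2, -0.4, -0.5]
grip_width: 0.398
```

```bash
python3 - <<'E'
from h import *
from bench import r
s=r.state();delta(s,(533.7,255.4,77),-0.226)
a=r.grab_frame("wrist");pickle.dump(a,open("w15.pkl","wb"))
def sl(x,y,a):
    c,s=np.cos(a),np.sin(a)
    return [(x+c*u-s*v,y+s*u+c*v,112) for u,v in ((6,42),(-6,42),(-6,-42),(6,-42))]
P=proj(a,sl(533.7,255.4,-.226));print(P.round(1))
crop(a,240,90,440,280,3,"c15.png",P)
E
```

```text
t 17.05 pos [533.6 255.1 215.4] yang -0.2259 zaxis [ 0.  0. -1.] grip 0.398 F [-0.2 -0.4 -0.5]
  tool shift [  0.3   0.  138.4] roll 0.0001
[[327.9 141.6]
 [310.4 141.6]
 [311.2 253.4]
 [327.1 253.5]]
```

View pics/c15.png

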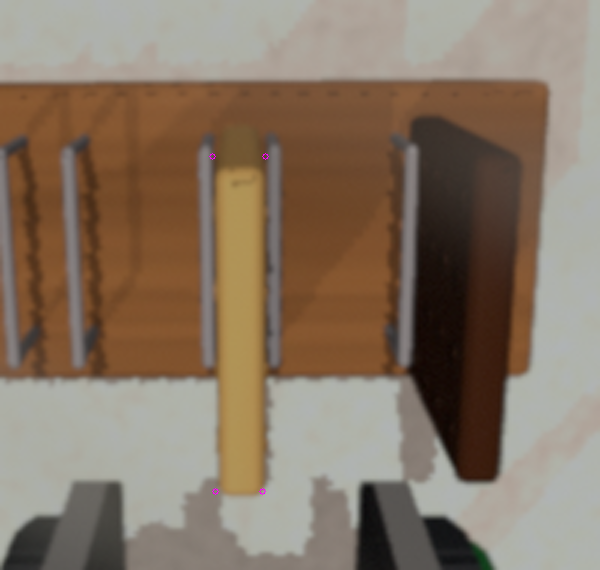

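>>> arm_command([
  {"gripper": 0.4, "dx": 0, "dy": 0.5, "dz": 10, "roll": 0},
  {"gripper": 0.4, "dx": 0, "dy": 0, "dz": 18, "roll": 0},
  {"gripper": 0.4, "dx": 0, "dy": 0, "dz": 22, "roll": 0},
  {"gripper": 0.4, "dx": 0, "dy": 0, "dz": 22, "roll": 0},
  {"gripper": 0.4, "dx": 0, "dy": 0, "dz": 20, "roll": 0},
  {"gripper": 0.4, "dx": 0, "dy": 0, "dz": 16, "roll": 0},
  {"gripper": 0.4, "dx": 0, "dy": 0, "dz": 12, "roll": 0},
  {"gripper": 0.4, "dx": 0, "dy": 0, "dz": 10, "roll": 0},
  {"gripper": 0.4, "dx": 0, "dy": 0, "dz": 8, "roll": 0},
  {"gripper": 0.4, "dx": 0, "dy": 0, "dz": 0, "roll": 0},
])

```text
time_s: 18.35
tool_pos: [533.7, 254.8, 76.8]
eef_rot: [-0.0, 0.782, 0.623, -0.0]
contact_force: [0.4, -0.8, -0.5]
grip_width: 0.405
```

>>> arm_command([
  {"gripper": 0.05, "dx": 0, "dy": 0, "dz": 0, "roll": 0},
  {"gripper": 0.05, "dx": 0, "dy": 0, "dz": 0, "roll": 0},
  {"gripper": 0.05, "dx": 0, "dy": 0, "dz": 0, "roll": 0},
  {"gripper": 0.05, "dx": 0, "dy": 0, "dz": 0, "roll": 0},
  {"gripper": 0.05, "dx": 0, "dy": 0, "dz": 0, "roll": 0},
  {"gripper": 0.05, "dx": 0, "dy": 0, "dz": 0, "roll": 0},
  {"gripper": 0.05, "dx": 0, "dy": 0, "dz": -5, "roll": 0},
  {"gripper": 0.05, "dx": 0, "dy": 0, "dz": -10, "roll": 0},
  {"gripper": 0.05, "dx": 0, "dy": 0, "dz": -10, "roll": 0},
  {"gripper": 0.05, "dx": 0, "dy": 0, "dz": -10, "roll": 0},
])

```text
time_s: 19.6
tool_pos: [534.2, 255.0, 113.2]
eef_rot: [0.0, 0.782, 0.623, 0.0]
contact_force: [0.1, 0.1, -0.8]
grip_width: 0.134
```

```bash
python3 - <<'E'
from h import *
from bench import r
s=r.state();delta(s,(558.8,-154.0,300),-0.246)
a=r.grab_frame("wrist");b=r.grab_frame("side")
cv2.imwrite("pics/w16.png",np.hstack([cv2.resize(a["pixels"],(400,250)),cv2.resize(b["pixels"][150:400,200:600],(400,250))]))
E
```

```text
t 19.6 pos [534.2 255.  113.2] yang -0.226 zaxis [ 0.  0. -1.] grip 0.134 F [ 0.1  0.1 -0.8]
  tool shift [-393.   115.7 -186.9] roll 0.02
```

View pics/w16.png

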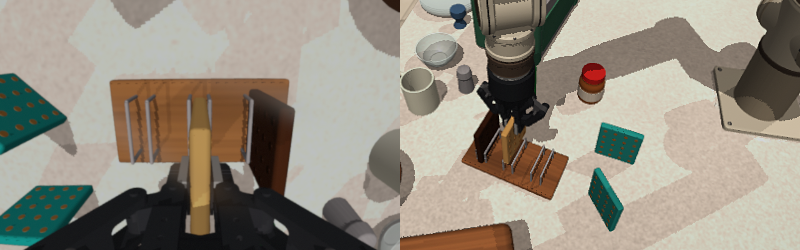

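>>> arm_command([
  {"gripper": 0.05, "dx": 0, "dy": 0, "dz": -15, "roll": 0},
  {"gripper": 0.05, "dx": 0, "dy": 0, "dz": -20, "roll": 0},
  {"gripper": 0.05, "dx": 0, "dy": 0, "dz": -20, "roll": 0},
  {"gripper": 0.05, "dx": 0, "dy": 0, "dz": -20, "roll": 0},
  {"gripper": 0.05, "dx": 0, "dy": 0, "dz": -20, "roll": 0},
  {"gripper": 0.05, "dx": 0, "dy": 0, "dz": -20, "roll": 0},
  {"gripper": 0.05, "dx": 0, "dy": 0, "dz": -20, "roll": 0},
  {"gripper": 0.05, "dx": 0, "dy": 0, "dz": -20, "roll": 0},
  {"gripper": 0.05, "dx": 0, "dy": 0, "dz": -15, "roll": 0},
  {"gripper": 0.05, "dx": 0, "dy": 0, "dz": -10, "roll": 0.02},
])

```text
time_s: 20.95
tool_pos: [534.1, 255.0, 293.7]
eef_rot: [0.0, 0.789, 0.615, 0.001]
contact_force: [-0.8, 0.3, 0.1]
grip_width: 0.137
```

>>> arm_command([
  {"gripper": 0.05, "dx": -10, "dy": 3, "dz": 0, "roll": 0},
  {"gripper": 0.05, "dx": -22, "dy": 7, "dz": 0, "roll": 0},
  {"gripper": 0.05, "dx": -26, "dy": 8, "dz": 0, "roll": 0},
  {"gripper": 0.05, "dx": -26, "dy": 8, "dz": 0, "roll": 0},
  {"gripper": 0.05, "dx": -26, "dy": 8, "dz": 0, "roll": 0},
  {"gripper": 0.05, "dx": -26, "dy": 8, "dz": 0, "roll": 0},
  {"gripper": 0.05, "dx": -26, "dy": 8, "dz": 0, "roll": 0},
  {"gripper": 0.05, "dx": -26, "dy": 8, "dz": 0, "roll": 0},
  {"gripper": 0.05, "dx": -26, "dy": 8, "dz": 0, "roll": 0},
  {"gripper": 0.05, "dx": -26, "dy": 8, "dz": 0, "roll": 0},
])

```text
time_s: 22.2
tool_pos: [546.3, 1.6, 291.5]
eef_rot: [-0.0, 0.789, 0.614, -0.001]
contact_force: [0.0, -0.3, -0.6]
grip_width: 0.134
```

>>> arm_command([
  {"gripper": 0.05, "dx": -24, "dy": 8, "dz": 0, "roll": 0},
  {"gripper": 0.05, "dx": -24, "dy": 8, "dz": 0, "roll": 0},
  {"gripper": 0.05, "dx": -24, "dy": 8, "dz": 0, "roll": 0},
  {"gripper": 0.05, "dx": -24, "dy": 8, "dz": 0, "roll": 0},
  {"gripper": 0.05, "dx": -20, "dy": 7, "dz": 0, "roll": 0},
  {"gripper": 0.05, "dx": -18, "dy": 5, "dz": 0, "roll": 0},
  {"gripper": 0.05, "dx": -12, "dy": 3, "dz": 0, "roll": 0},
  {"gripper": 0.05, "dx": -5, "dy": 2, "dz": 0, "roll": 0},
  {"gripper": 0.05, "dx": 0, "dy": 0, "dz": 0, "roll": 0},
  {"gripper": 0.05, "dx": 0, "dy": 0, "dz": 0, "roll": 0},
])

```text
time_s: 23.45
tool_pos: [558.2, -153.6, 292.4]
eef_rot: [-0.0, 0.788, 0.615, 0.0]
contact_force: [-0.9, -0.1, 0.6]
grip_width: 0.134
```

```bash
python3 - <<'E'
from h import *
from bench import r
s=r.state();delta(s,(558.7,-153.5,243),-0.246)
E
```

```text
t 23.45 pos [ 558.2 -153.6  292.4] yang -0.245 zaxis [ 0.  0. -1.] grip 0.134 F [-0.9 -0.1  0.6]
  tool shift [ 0.2  0.5 49.4] roll 0.001
```

>>> arm_command([
  {"gripper": 0.05, "dx": 0, "dy": 0.6, "dz": 0, "roll": 0},
  {"gripper": 0.05, "dx": 0, "dy": 0, "dz": 5, "roll": 0},
  {"gripper": 0.05, "dx": 0, "dy": 0, "dz": 8, "roll": 0},
  {"gripper": 0.05, "dx": 0, "dy": 0, "dz": 8, "roll": 0},
  {"gripper": 0.05, "dx": 0, "dy": 0, "dz": 8, "roll": 0},
  {"gripper": 0.05, "dx": 0, "dy": 0, "dz": 8, "roll": 0},
  {"gripper": 0.05, "dx": 0, "dy": 0, "dz": 7, "roll": 0},
  {"gripper": 0.05, "dx": 0, "dy": 0, "dz": 5, "roll": 0},
  {"gripper": 0.05, "dx": 0, "dy": 0, "dz": 0, "roll": 0},
  {"gripper": 0.05, "dx": 0, "dy": 0, "dz": 0, "roll": 0},
])

```text
time_s: 24.7
tool_pos: [558.9, -154.4, 243.6]
eef_rot: [0.0, 0.789, 0.615, 0.0]
contact_force: [-0.4, 0.2, 0.2]
grip_width: 0.137
```

```bash
python3 - <<'E'
from h import *
from bench import r
s=r.state();delta(s,(558.8,-153.4,184),-0.246)
b=r.grab_frame("side");a=r.grab_frame("wrist")
crop(b,270,60,400,160,6,"c17.png"); crop(a,200,80,400,280,2.5,"c18.png")
E
```

```text
t 24.7 pos [ 558.9 -154.4  243.6] yang -0.246 zaxis [ 0.001 -0.    -1.   ] grip 0.137 F [-0.4  0.2  0.2]
  tool shift [ 1.  -0.4 59.6] roll -0.0
```

View pics/c17.png

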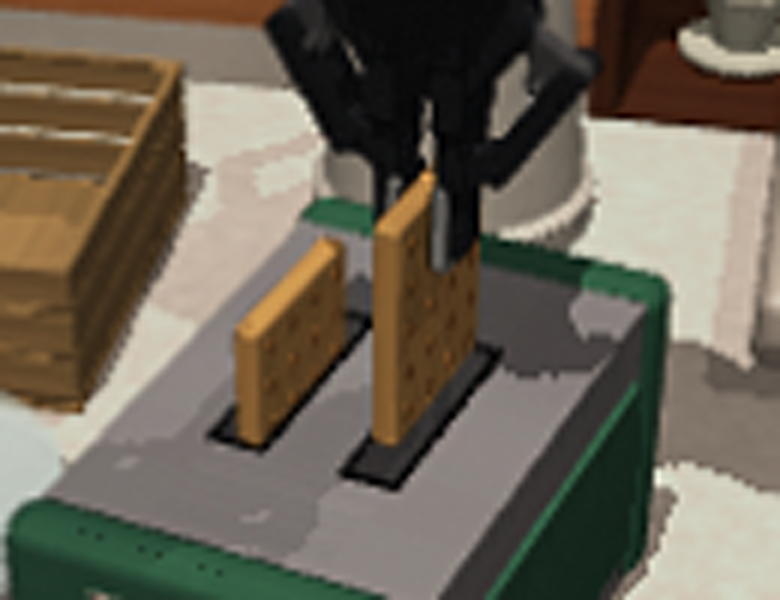

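View pics/c18.png

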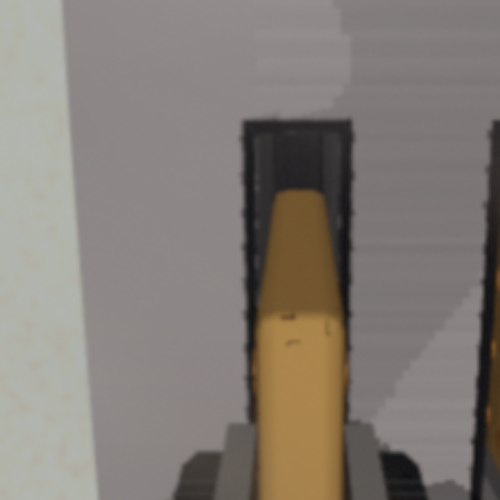

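The slice is centred over the near slot (bottom edge at columns 275–325, slot at 246–352). Inserting.

>>> arm_command([
  {"gripper": 0.05, "dx": 1, "dy": -0.3, "dz": 0, "roll": 0},
  {"gripper": 0.05, "dx": 0, "dy": 0, "dz": 6, "roll": 0},
  {"gripper": 0.05, "dx": 0, "dy": 0, "dz": 7, "roll": 0},
  {"gripper": 0.05, "dx": 0, "dy": 0, "dz": 7, "roll": 0},
  {"gripper": 0.05, "dx": 0, "dy": 0, "dz": 7, "roll": 0},
  {"gripper": 0.05, "dx": 0, "dy": 0, "dz": 7, "roll": 0},
  {"gripper": 0.05, "dx": 0, "dy": 0, "dz": 7, "roll": 0},
  {"gripper": 0.05, "dx": 0, "dy": 0, "dz": 7, "roll": 0},
  {"gripper": 0.05, "dx": 0, "dy": 0, "dz": 6, "roll": 0},
  {"gripper": 0.05, "dx": 0, "dy": 0, "dz": 4, "roll": 0},
])

```text
time_s: 26.05
tool_pos: [558.5, -153.3, 184.8]
eef_rot: [-0.0, 0.789, 0.615, -0.0]
contact_force: [-0.4, 0.1, 0.7]
grip_width: 0.139
```

```bash
python3 - <<'E'
from h import *
from bench import r
s=r.state();delta(s,(558.8,-153.4,184),-0.246)
b=r.grab_frame("side")
crop(b,270,60,400,160,6,"c19.png")
E
```

```text
t 26.05 pos [ 558.5 -153.3  184.8] yang -0.246 zaxis [-0.  0. -1.] grip 0.139 F [-0.4  0.1  0.7]
  tool shift [-0.   0.3  0.8] roll -0.0
```

View pics/c19.png

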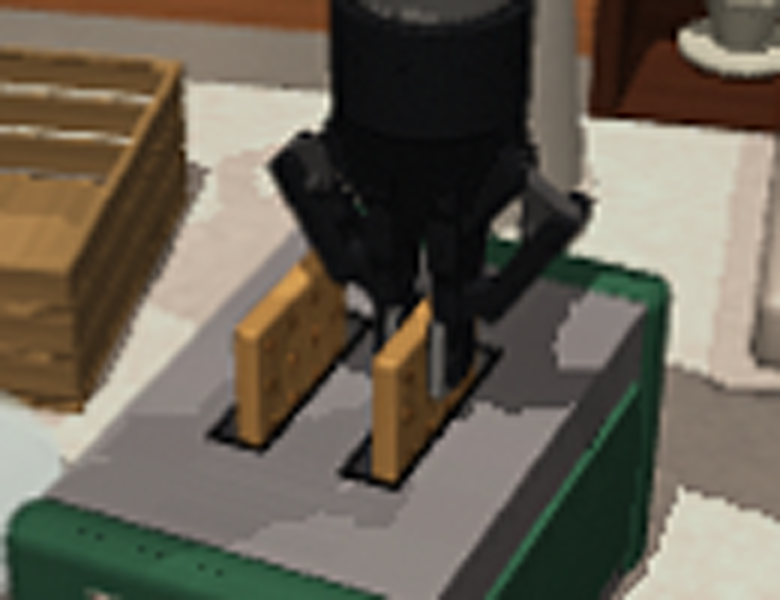

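>>> arm_command([
  {"gripper": 0.22, "dx": 0, "dy": 0, "dz": 0, "roll": 0},
  {"gripper": 0.22, "dx": 0, "dy": 0, "dz": 0, "roll": 0},
  {"gripper": 0.22, "dx": 0, "dy": 0, "dz": 0, "roll": 0},
  {"gripper": 0.22, "dx": 0, "dy": 0, "dz": 0, "roll": 0},
  {"gripper": 0.22, "dx": 0, "dy": 0, "dz": -8, "roll": 0},
  {"gripper": 0.22, "dx": 0, "dy": 0, "dz": -15, "roll": 0},
  {"gripper": 0.22, "dx": 0, "dy": 0, "dz": -20, "roll": 0},
  {"gripper": 0.22, "dx": 0, "dy": 0, "dz": -20, "roll": 0},
  {"gripper": 0.22, "dx": 0, "dy": 0, "dz": -20, "roll": 0},
  {"gripper": 0.22, "dx": 0, "dy": 0, "dz": -15, "roll": 0},
])

```text
time_s: 27.35
tool_pos: [559.1, -153.5, 285.8]
eef_rot: [0.001, 0.789, 0.615, 0.001]
contact_force: [0.1, 0.4, -0.1]
grip_width: 0.223
```

```bash
python3 - <<'E'
from h import *
from bench import r
s=r.state();delta(s,(629.5,12,270),-0.246)
b=r.grab_frame("side");c=r.grab_frame("scene")
crop(b,240,60,400,220,3.7,"c20.png"); cv2.imwrite("pics/c21.png",c["pixels"])
E
```

```text
t 27.35 pos [ 559.1 -153.5  285.8] yang -0.246 zaxis [ 0.003 -0.001 -1.   ] grip 0.223 F [ 0.1  0.4 -0.1]
  tool shift [177.6  27.9  15.9] roll 0.0
```

View pics/c20.png

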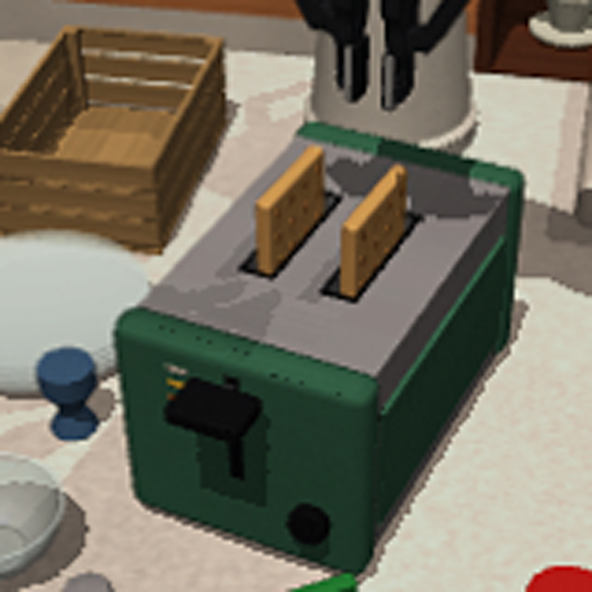

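View pics/c21.png

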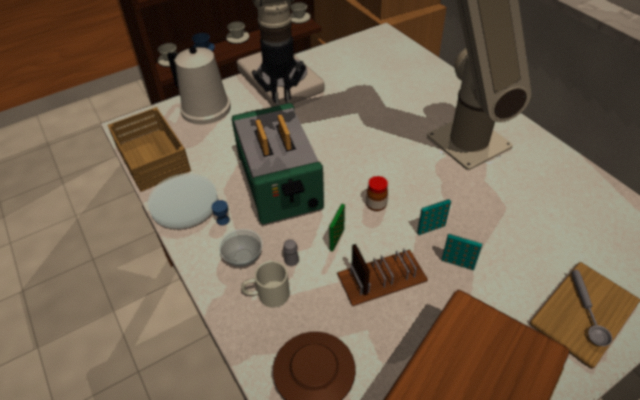

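Both slices stand in the slots, the lever is still up, and the rye slice and bystanders are unmoved. Next is the lever.

>>> arm_command([
  {"gripper": 0, "dx": 15, "dy": 3, "dz": 0, "roll": 0},
  {"gripper": 0, "dx": 25, "dy": 4, "dz": 0, "roll": 0},
  {"gripper": 0, "dx": 28, "dy": 5, "dz": 0, "roll": 0},
  {"gripper": 0, "dx": 28, "dy": 5, "dz": 0, "roll": 0},
  {"gripper": 0, "dx": 28, "dy": 5, "dz": 0, "roll": 0},
  {"gripper": 0, "dx": 25, "dy": 4, "dz": 0, "roll": 0},
  {"gripper": 0, "dx": 16, "dy": 3, "dz": 0, "roll": 0},
  {"gripper": 0, "dx": 8, "dy": 0, "dz": 0, "roll": 0},
  {"gripper": 0, "dx": 0, "dy": 0, "dz": 0, "roll": 0},
  {"gripper": 0, "dx": 0, "dy": 0, "dz": 0, "roll": 0},
], squeeze=30)

```text
time_s: 28.7
tool_pos: [628.7, 6.7, 283.4]
eef_rot: [0.0, 0.789, 0.615, -0.0]
contact_force: [-0.1, -0.3, -0.0]
grip_width: 0.001
```

```bash
python3 - <<'E'
from h import *
from bench import r
s=r.state();delta(s,(629.8,7.4,180),-0.246)
a=r.grab_frame("wrist");cv2.imwrite("pics/w22.png",a["pixels"])
p=(587.7,-160.4,-.246);c,sn=np.cos(p[2]),np.sin(p[2])
print(proj(a,[(p[0]+c*x-sn*y,p[1]+sn*x+c*y,160) for x,y in((-26,153),(26,153),(26,189),(-26,189))]).round())
for q in ("knob_top",): print(r.spot_point(a,q))
E
```

```text
t 28.7 pos [628.7   6.7 283.4] yang -0.2469 zaxis [-0. -0. -1.] grip 0.001 F [-0.1 -0.3 -0. ]
  tool shift [  1.    0.9 103.4] roll -0.0009
[[287. 216.]
 [353. 216.]
 [354. 172.]
 [286. 172.]]
[{'location': [197.0, 321.3], 'score': 0.71}]
```

View pics/w22.png

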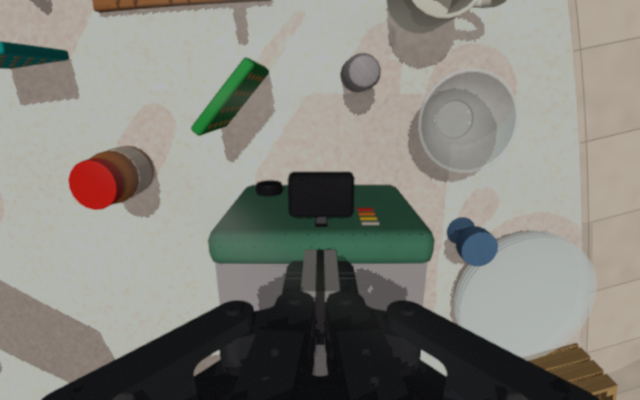

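The predicted knob outline matches the picture (columns 289–353, rows 172–216). Descending above it.

>>> arm_command([
  {"gripper": 0, "dx": 1, "dy": 1, "dz": 10, "roll": 0},
  {"gripper": 0, "dx": 0, "dy": 0, "dz": 20, "roll": 0},
  {"gripper": 0, "dx": 0, "dy": 0, "dz": 20, "roll": 0},
  {"gripper": 0, "dx": 0, "dy": 0, "dz": 20, "roll": 0},
  {"gripper": 0, "dx": 0, "dy": 0, "dz": 16, "roll": 0},
  {"gripper": 0, "dx": 0, "dy": 0, "dz": 12, "roll": 0},
  {"gripper": 0, "dx": 0, "dy": 0, "dz": 10, "roll": 0},
  {"gripper": 0, "dx": 0, "dy": 0, "dz": 6, "roll": 0},
  {"gripper": 0, "dx": 0, "dy": 0, "dz": 2, "roll": 0},
  {"gripper": 0, "dx": 0, "dy": 0, "dz": 0, "roll": 0},
])

```text
time_s: 30.05
tool_pos: [630.3, 8.1, 167.6]
eef_rot: [0.0, 0.789, 0.615, 0.0]
contact_force: [-1.1, 0.1, 0.1]
grip_width: -0.005
```

```bash
python3 - <<'E'
from h import *
from bench import r
s=r.state();delta(s,(629.8,7.4,160),-0.246)
b=r.grab_frame("side");a=r.grab_frame("scene")
crop(b,240,60,400,220,3.7,"c23.png");crop(a,220,80,340,220,4,"c24.png")
E
```

```text
t 30.05 pos [630.3   8.1 167.6] yang -0.246 zaxis [ 0.001 -0.    -1.   ] grip -0.005 F [-1.1  0.1  0.1]
  tool shift [-0.8 -0.4  7.6] roll 0.0
```

View pics/c23.png

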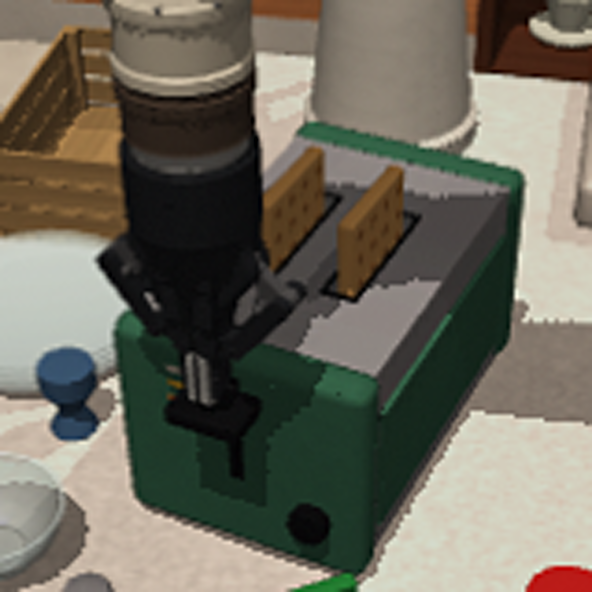

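View pics/c24.png

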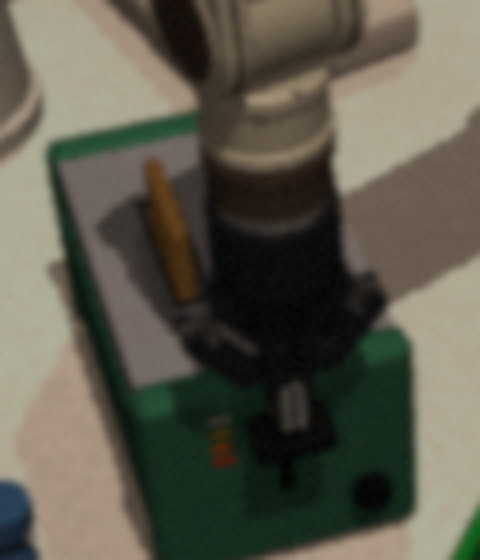

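The fingers are over the knob. Pressing gently.

>>> arm_command([
  {"gripper": 0, "dx": 0, "dy": 0, "dz": 2, "roll": 0},
  {"gripper": 0, "dx": 0, "dy": 0, "dz": 2, "roll": 0},
  {"gripper": 0, "dx": 0, "dy": 0, "dz": 2, "roll": 0},
  {"gripper": 0, "dx": 0, "dy": 0, "dz": 2, "roll": 0},
  {"gripper": 0, "dx": 0, "dy": 0, "dz": 2, "roll": 0},
  {"gripper": 0, "dx": 0, "dy": 0, "dz": 2, "roll": 0},
  {"gripper": 0, "dx": 0, "dy": 0, "dz": 2, "roll": 0},
  {"gripper": 0, "dx": 0, "dy": 0, "dz": 2, "roll": 0},
  {"gripper": 0, "dx": 0, "dy": 0, "dz": 0, "roll": 0},
  {"gripper": 0, "dx": 0, "dy": 0, "dz": 0, "roll": 0},
])

```text
time_s: 31.4
tool_pos: [630.2, 8.2, 153.0]
eef_rot: [0.0, 0.789, 0.615, 0.001]
contact_force: [-2.3, 0.5, 8.2]
grip_width: 0.001
```

>>> arm_command([
  {"gripper": 0, "dx": 0, "dy": 0, "dz": 2, "roll": 0},
  {"gripper": 0, "dx": 0, "dy": 0, "dz": 2, "roll": 0},
  {"gripper": 0, "dx": 0, "dy": 0, "dz": 2, "roll": 0},
  {"gripper": 0, "dx": 0, "dy": 0, "dz": 2, "roll": 0},
  {"gripper": 0, "dx": 0, "dy": 0, "dz": 2, "roll": 0},
  {"gripper": 0, "dx": 0, "dy": 0, "dz": 2, "roll": 0},
  {"gripper": 0, "dx": 0, "dy": 0, "dz": 2, "roll": 0},
  {"gripper": 0, "dx": 0, "dy": 0, "dz": 2, "roll": 0},
  {"gripper": 0, "dx": 0, "dy": 0, "dz": 0, "roll": 0},
  {"gripper": 0, "dx": 0, "dy": 0, "dz": 0, "roll": 0},
])

```text
time_s: 32.65
tool_pos: [630.2, 8.1, 137.1]
eef_rot: [0.0, 0.789, 0.615, 0.001]
contact_force: [-2.6, 0.8, 8.0]
grip_width: -0.001
```

```bash
python3 - <<'E'
from h import *
from bench import r
s=r.state();delta(s,(629.8,7.4,124),-0.246)
b=r.grab_frame("side");crop(b,240,60,400,220,3.7,"c25.png")
E
```

```text
t 32.65 pos [630.2   8.1 137.1] yang -0.246 zaxis [ 0.001  0.    -1.   ] grip -0.001 F [-2.6  0.8  8. ]
  tool shift [-0.8 -0.2 13.1] roll -0.0
```

View pics/c25.png

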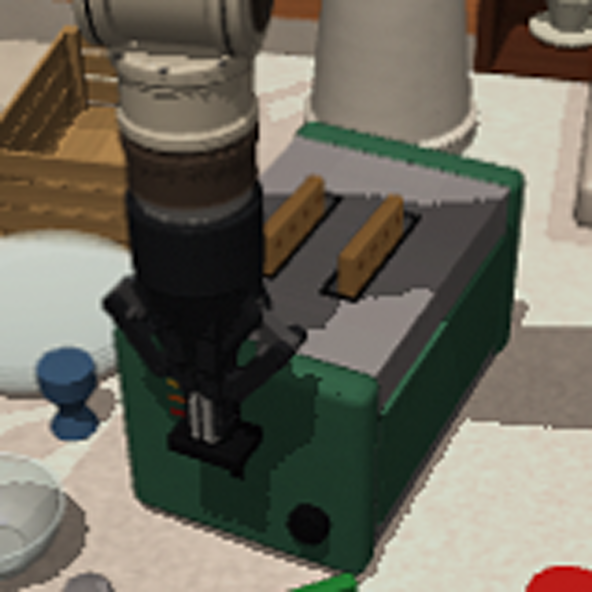

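>>> arm_command([
  {"gripper": 0, "dx": 0, "dy": 0, "dz": 2, "roll": 0},
  {"gripper": 0, "dx": 0, "dy": 0, "dz": 2, "roll": 0},
  {"gripper": 0, "dx": 0, "dy": 0, "dz": 2, "roll": 0},
  {"gripper": 0, "dx": 0, "dy": 0, "dz": 2, "roll": 0},
  {"gripper": 0, "dx": 0, "dy": 0, "dz": 2, "roll": 0},
  {"gripper": 0, "dx": 0, "dy": 0, "dz": 1.5, "roll": 0},
  {"gripper": 0, "dx": 0, "dy": 0, "dz": 1, "roll": 0},
  {"gripper": 0, "dx": 0, "dy": 0, "dz": 0.5, "roll": 0},
  {"gripper": 0, "dx": 0, "dy": 0, "dz": 0, "roll": 0},
  {"gripper": 0, "dx": 0, "dy": 0, "dz": 0, "roll": 0},
])

```text
time_s: 33.95
tool_pos: [630.2, 8.2, 124.5]
eef_rot: [0.0, 0.788, 0.615, 0.001]
contact_force: [-2.9, -0.3, 9.2]
grip_width: -0.001
```

```bash
python3 - <<'E'
from h import *
from bench import r
s=r.state();delta(s,(629.8,7.4,123),-0.246)
b=r.grab_frame("side");crop(b,240,60,400,220,3.7,"c26.png")
c=r.grab_frame("scene");crop(c,220,80,340,220,4,"c27.png");
for i in range(4):
    r.grab_frame("wrist");s=r.state();print(s["time_s"],s["tool_pos"].round(2),np.round(s["contact_force"],2))
E
```

```text
t 33.95 pos [630.2   8.2 124.5] yang -0.2459 zaxis [ 0.002  0.    -1.   ] grip -0.001 F [-2.9 -0.3  9.2]
  tool shift [-0.9 -0.2  1.5] roll 0.0001
34.1 [630.21   8.13 124.47] [-4.63 -0.07  8.78]
34.15 [630.23   8.15 124.49] [-4.25 -0.52  9.2 ]
34.2 [630.22   8.14 124.48] [-4.26 -0.41  9.72]
34.25 [630.21   8.16 124.47] [-2.67 -0.03  9.36]
```

View pics/c26.png

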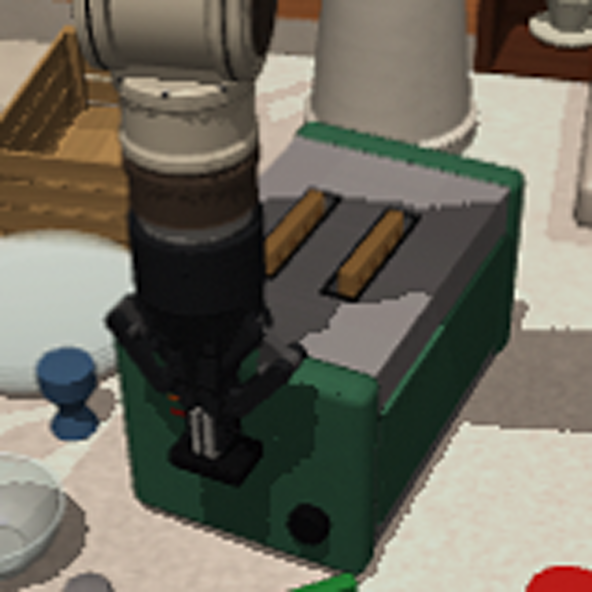

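View pics/c27.png

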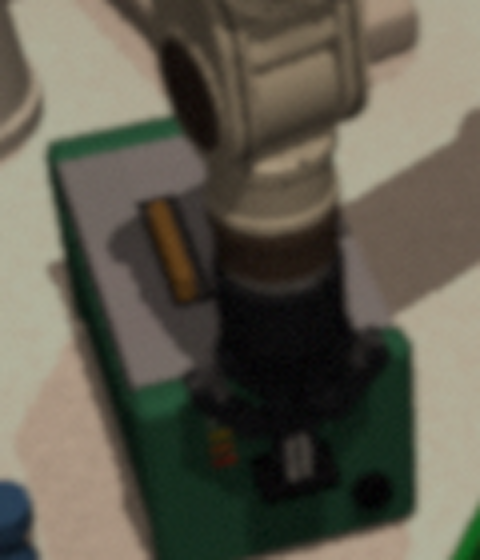

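>>> arm_command([
  {"gripper": 0, "dx": 0, "dy": 0, "dz": 0.5, "roll": 0},
  {"gripper": 0, "dx": 0, "dy": 0, "dz": 0.5, "roll": 0},
  {"gripper": 0, "dx": 0, "dy": 0, "dz": 0, "roll": 0},
  {"gripper": 0, "dx": 0, "dy": 0, "dz": 0, "roll": 0},
  {"gripper": 0, "dx": 0, "dy": 0, "dz": 0, "roll": 0},
  {"gripper": 0, "dx": 0, "dy": 0, "dz": 0, "roll": 0},
  {"gripper": 0, "dx": 0, "dy": 0, "dz": 0, "roll": 0},
  {"gripper": 0, "dx": 0, "dy": 0, "dz": 0, "roll": 0},
  {"gripper": 0, "dx": 0, "dy": 0, "dz": 0, "roll": 0},
  {"gripper": 0, "dx": 0, "dy": 0, "dz": 0, "roll": 0},
])

```text
time_s: 35.5
tool_pos: [630.2, 8.1, 123.5]
eef_rot: [0.0, 0.789, 0.615, 0.001]
contact_force: [-3.4, -0.7, 9.5]
grip_width: -0.001
```

```bash
python3 - <<'E'
from h import *
from bench import r
F=[]
for i in range(5):
    b=r.grab_frame("side");s=r.state();F.append(s["contact_force"]);print(s["time_s"],s["tool_pos"].round(2))
print(np.mean(F,0))
crop(b,240,60,400,220,3.7,"c28.png")
E
```

```text
35.55 [630.22   8.14 123.53]
35.6 [630.23   8.12 123.54]
35.65 [630.2    8.14 123.52]
35.7 [630.23   8.15 123.53]
35.75 [630.22   8.14 123.54]
[-3.93263124  0.20161235  9.5152777 ]
```

>>> arm_command([
  {"gripper": 0, "dx": 0, "dy": 0, "dz": 0.5, "roll": 0},
  {"gripper": 0, "dx": 0, "dy": 0, "dz": 0, "roll": 0},
  {"gripper": 0, "dx": 0, "dy": 0, "dz": 0, "roll": 0},
  {"gripper": 0, "dx": 0, "dy": 0, "dz": 0, "roll": 0},
  {"gripper": 0, "dx": 0, "dy": 0, "dz": 0, "roll": 0},
  {"gripper": 0, "dx": 0, "dy": 0, "dz": 0, "roll": 0},
  {"gripper": 0, "dx": 0, "dy": 0, "dz": 0, "roll": 0},
  {"gripper": 0, "dx": 0, "dy": 0, "dz": 0, "roll": 0},
  {"gripper": 0, "dx": 0, "dy": 0, "dz": 0, "roll": 0},
  {"gripper": 0, "dx": 0, "dy": 0, "dz": 0, "roll": 0},
])

```text
time_s: 37.0
tool_pos: [630.2, 8.1, 123.1]
eef_rot: [0.001, 0.789, 0.615, 0.001]
contact_force: [-3.8, -0.2, 9.2]
grip_width: 0.001
```

```bash
python3 - <<'E'
from h import *
from bench import r
F=[]
for i in range(5):
    b=r.grab_frame("side");s=r.state();F.append(s["contact_force"])
print(s["time_s"],s["tool_pos"].round(2),np.mean(F,0))
# known points: knob top corners for travel values; slice top corners
p=(587.7,-160.4,-.246);c,sn=np.cos(p[2]),np.sin(p[2])
W=lambda x,y,z:(p[0]+c*x-sn*y,p[1]+sn*x+c*y,z)
P=[W(x,y,z) for z in (123,109) for x,y in((-26,153),(26,189),(-26,189))]+[W(xc+u,v,179) for xc in(-30,30) for u,v in ((6,42),(-6,42),(-6,-42))]
print(proj(b,P).round(1)[:6])
crop(b,270,100,370,200,6,"c29.png",proj(b,P))
pickle.dump(b,open("s29.pkl","wb"))
E
```

```text
37.25 [630.21   8.14 123.06] [-4.20595819 -0.15120563  9.48655094]
[[311.2 178.6]
 [284.1 181.5]
 [303.9 188.1]
 [311.4 183. ]
 [284.6 186. ]
 [304.2 192.6]]
```

View pics/c29.png

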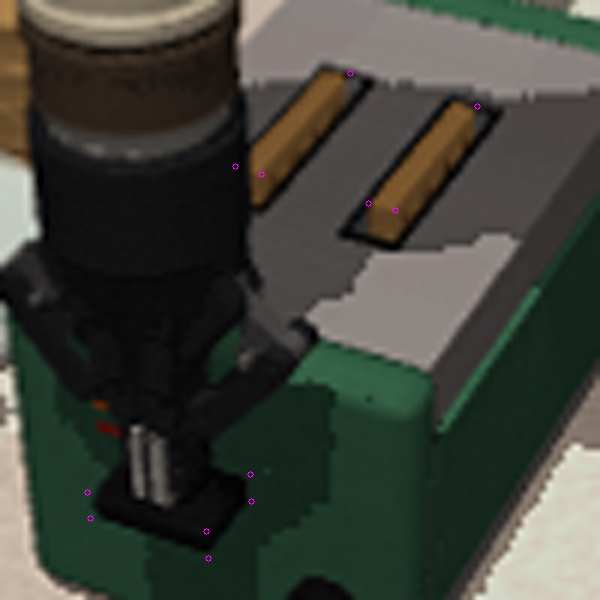

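```bash
python3 - <<'E'
from h import *
p=(587.7,-160.4,-.246);c,sn=np.cos(p[2]),np.sin(p[2])
W=lambda x,y,z:(p[0]+c*x-sn*y,p[1]+sn*x+c*y,z)
f0,f1=load("side0"),load("s29")
ims=[]
for f,z,y0 in((f0,160,150),(f1,123,165)):
    P=proj(f,[W(x,y,q) for q in (z,z-14) for x,y in((-26,153),(26,189),(-26,189))])
    crop(f,270,y0,330,y0+45,6.5,"t.png",P); ims.append(cv2.convertScaleAbs(cv2.imread("pics/t.png"),alpha=2.5))
cv2.imwrite("pics/c30.png",np.hstack(ims))
E
```

```text
(no output)
```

View pics/c30.png

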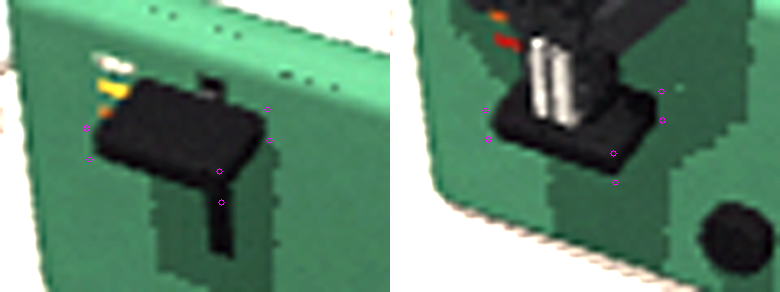

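>>> arm_command([
  {"gripper": 0, "dx": 0, "dy": 0, "dz": 0.5, "roll": 0},
  {"gripper": 0, "dx": 0, "dy": 0, "dz": 0, "roll": 0},
  {"gripper": 0, "dx": 0, "dy": 0, "dz": 0, "roll": 0},
  {"gripper": 0, "dx": 0, "dy": 0, "dz": 0, "roll": 0},
  {"gripper": 0, "dx": 0, "dy": 0, "dz": 0, "roll": 0},
  {"gripper": 0, "dx": 0, "dy": 0, "dz": 0, "roll": 0},
  {"gripper": 0, "dx": 0, "dy": 0, "dz": 0, "roll": 0},
  {"gripper": 0, "dx": 0, "dy": 0, "dz": 0, "roll": 0},
  {"gripper": 0, "dx": 0, "dy": 0, "dz": 0, "roll": 0},
  {"gripper": 0, "dx": 0, "dy": 0, "dz": 0, "roll": 0},
])

```text
time_s: 38.5
tool_pos: [630.2, 8.1, 122.6]
eef_rot: [0.001, 0.789, 0.615, 0.001]
contact_force: [-3.4, 0.5, 10.6]
grip_width: 0.001
```

```bash
python3 - <<'E'
from h import *
from bench import r
F=[]
for i in range(5):
    b=r.grab_frame("side");s=r.state();F.append(s["contact_force"])
print(s["time_s"],s["tool_pos"].round(2),np.mean(F,0))
c=r.grab_frame("scene")
cv2.imwrite("pics/f_side.png",b["pixels"]);cv2.imwrite("pics/f_scene.png",c["pixels"])
E
```

```text
38.75 [630.22   8.12 122.58] [-3.66359909 -0.29822151 10.08845261]
```

View pics/f_side.png

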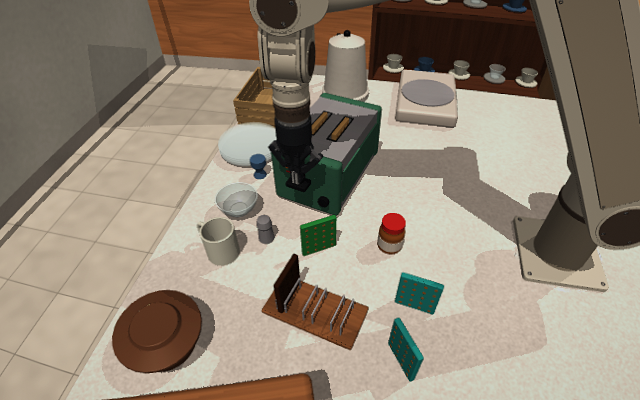

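View pics/f_scene.png

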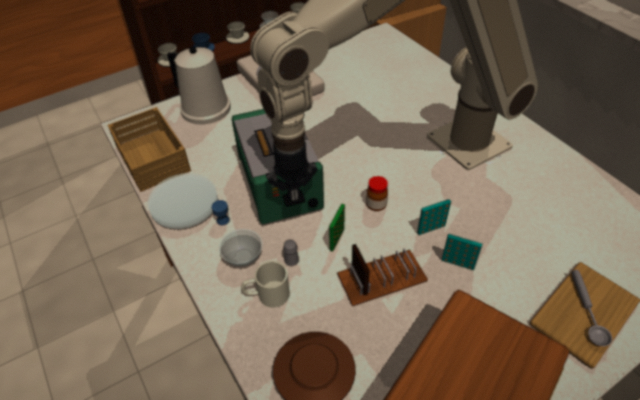

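Travel is about 37.4 mm, the force has started to rise (about 10 N), both slices are lowered and nothing else has moved. Handing in.

```bash
python3 -c "
from bench import r
print(r.close_job()); print(r.state()['tool_pos'],r.state()['contact_force'])"
```

```text
the job is handed in; nothing more can be done
None
the job is handed in; nothing more can be done
```

Both wheat crispbreads are in the toaster, one per slot, and the lever is held down at its third notch with the shut fingers. I handed the job in at about 39 s of the 72 s, with the arm still pressing.

- **Slices:** the one from the rack's outer place went into the far slot and the middle one into the near slot, both while the lever was up. The last pictures show both lowered, with their tops about 9 mm above the toaster.
- **Lever:** the fingertips ended at 122.6 mm, which by height is about 37.4 mm of travel, past the third notch at 36 mm and short of the stop at 38 mm.
- **Rest of the counter:** the rye slice is still in its rack, and the bystanders and the green and turquoise look-alikes appear where they stood.

**Checks that disagreed or failed**
- The holding force was about 10 N, slightly over the stated 7 to 9 N, with about 4 N sideways.
- The camera check of the knob's travel was only good to about 2 mm, so the third-notch claim rests mainly on arm height and how far the slices dropped.
- The first two move calls were refused for missing values and moved nothing.

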